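Change over the mould curing rack and shut its keeper

ROBOT

A 7-joint arm with a two-finger parallel gripper is mounted at the origin on the work surface. World frame = base frame: x ahead of the robot, y to its left, z up, the work surface at z = 0. Lengths are in m, angles in rad, forces in N, time in s.
With the tool pointing down it reaches from about 0.35 to 0.9 m from the base axis. Payload 7.2 kg.
Tool frame: the origin (TCP) lies at the very end of the fingers, on their centre line; the grasp point (between the pads) lies 19 mm behind it; z points along the fingers, y is the direction in which the jaws open and shut (so a half turn about z gives the same grasp; the last joint's range is limited). The gripper opens to 88 mm and grips with 3 to 60 N. Pads are 20 mm wide; open, the fingers measure 115 mm over their backs; the gripper's body (75 mm by 178 mm) begins 61 mm behind the grasp point.
Start: joints at [1.072, 0.411, -0.013, 1.596, 0.006, 1.134, -0.082], TCP at [0.261, -0.568, 0.223] pointing down, gripper open.
Joint ranges: [-2.95, 2.95], [-0.29, 1.99], [-1.47, 1.44], [0.14, 2.54], [-1.03, 4.17], [0.13, 1.85], [-2.86, 2.86]. Speed limits (rad/s): [2.39, 2.39, 3.01, 3.01, 3.14, 3.14, 3.14].

INTERFACE

Orientations are given as a unit quaternion [w, x, y, z].
In Python, from rig import robot gives the robot as it stands.
- The arm moves only by the tool apply_moves, never from a script. Its argument "moves" is a list of rows, each a list of 4 numbers: the shift along the world's x, y, z in cm, then the turn about the world's z in rad. A call has 1 to 5 rows; each row is the pose to reach, as a shift and turn from the pose commanded when the call began; what a row does not reach only later rows make up. A row lasts 1/8 s, in which the tool goes at most 62.5 mm and 10.7 degrees, less where a joint would pass 70% of its speed; a pose out of reach is approached as far as the arm can. A call with a gripper value outside its range is refused whole. "hand" is the opening, from -1 (shut) to 1 (fully open), so that 0 is half open, set as the call begins (left out, the last holds). The fingers move at their own pace and stop on an object; the grip force is fixed at half the most. Time passes only in rows, so rows that repeat a pose let the fingers close. It gives the time, the measured TCP pose, the force and the opening at its end, in the units of the state.
- robot.read_state(): the state, without advancing time (a new reading comes with each control period).
- robot.camera(name): name is "scene" or "side" or "wrist"; returns a dict with "frame" (384x512x3 uint8, red, green, blue), "depth" (384x512 float32, m along the optical axis (not along the pixel's ray), 0 where there is no reading), "fx", "fy", "cx", "cy" (pixels), "world_to_cam" (4x4, takes a point from world to camera coordinates); the wrist camera has in their place "hand_eye" (4x4, takes a point from camera to tool coordinates, whose origin is the TCP and whose axes are the flange's). Camera axes: x right, y down, z forward; pixel columns grow to the right and rows downward; lengths in m; the calibration is good to about 2 mm. A picture is of the moment at which its call begins: read the wrist's pose just before it.
- robot.sign_off(): hands the job in, once; it reports no verdict.
Trained networks look in a picture, given as the dict that the camera call returned (one of the last four; its "shot" number tells which), for a name from the list of things; names that differ only in an ending like _2 or _b are one class to them, and where a whole thing is asked for, a point or a joint stands for the part that bears it (a point fixed in the world has none). Each returns a list of dicts, best first, with "p" (0 to 1); they miss things now and then, are a little off and sometimes report something else, mostly with a low value. They report only what shows in the picture. A call takes as long as a camera call. They do not tell look-alikes from the thing itself.
- robot.find_in(name, picture): "point" ([x, y, z] in m, in world coordinates, good to about 4 mm: the middle of the surface that is visible of it).
- robot.outline_of(name, picture): "pixels" (384x512 bool, what is visible of it).
- robot.place_of(name, picture): "point" ([x, y, z] in m, in world coordinates, good to about 4 mm: a listed point, or the origin of a listed thing).
The state is a dict: "time": time; "joints": joint angles; "qvel": joint speeds; "effort": joint torques, N m; "tool_pos": TCP position; "eef_rot": TCP orientation; "wrist_force": force on the tool from outside, world axes, zero at the start; "torque": the same for the moment, N m; "grip_width": finger opening in m.
Only numpy, scipy, OpenCV 4.12 (cv2) and the standard library are available. Lean on these libraries where they do the work, as an engineer would, in place of code of your own. Each camera call takes 0.05 s, during which the arm holds its last target.

TASK

Change over the curing rack: swing the keeper bar open at least a right angle, draw the cured mould out of the middle lane and lay it flat on the cork mat, centred and lengthwise along it, carved side up; slide every mould lying loose on the bench nose first under the cross rails, one to a lane in any order, carved side up, flat on the bench and fully home against the back stop. Only then swing the keeper bar shut across the mouth until its end rests in the catch; leave the other things on the bench alone.

Things in the scene. Friction and masses are not known exactly. Their poses are not given: they have to be found in the camera images.
- rack: Wooden curing rack fixed to the bench, no floor (moulds slide on the bench). Origin: on the bench, middle of the mouth line; +x into the lanes, away from the robot; y left. Three lanes centred at y = -92, 0, +92, each 80 wide between 12 thick walls 46 high, from x = 0 to the back stop at x = +100. Two cross rails over them (x 0-22 and 69-91), underside 46, top 58 high. End posts to y = +-176.
- catch (a point): The catch: steel fork on the right end post (up to 61 high) that the keeper bar's free end swings into (rack x = -15, y = -163, 36 high).
- keeper (a joint): Steel keeper bar hinged at the rack's left end, rad: 0 = closed, straight across the mouth, free end in the catch (hard stop); grows as it swings level out towards the robot and round to the left, to 1.9 (stop). At 1.57 it points along the rack's -x. Stiff hinge (0.12 N m): stays where it is left.
- keeper_hinge (a point): Point on the keeper bar's upright hinge axis, at the bar's mid height (36 above the bench): rack x = -15, y = +155. The bar is 318 long, 14 x 14, from 29 to 43 above the bench: it passes over mould handles (24 high) but not over mould heads (38 high); closed, its inner face is at rack x = -8.
- keeper_knob (a point): Middle of the upright round wooden knob on the keeper bar, 18 across, standing from 43 to 100 above the bench (this point 80), 150 from the hinge axis. Can be gripped from above and led along its arc; it may turn between the fingers.
- mould_round: Wooden pastry mould, carved side up, about 0.2 kg: round head (disc 72 wide on a 48 wide shoulder), eight-petalled flower, head 100 long and 38 thick; handle 95 long, 26 wide, 24 thick, undersides flush. Origin: on the underside at the shoulder; +x towards the nose (nose at +100, handle end at -95), z up. May be absent (None).
- mould_round_nose (a point): Nose of that mould, at x = +100, half way up the head (19).
- mould_round_grip (a point): Middle of that mould's handle, at x = -45, 12 above its underside.
- mould_square: Wooden pastry mould, carved side up, about 0.2 kg: rectangular head 70 wide, slanting ribs, head 100 long and 38 thick; handle 95 long, 26 wide, 24 thick, undersides flush. Origin: on the underside at the shoulder; +x towards the nose (nose at +100, handle end at -95), z up. May be absent (None).
- mould_square_nose (a point): Nose of that mould, at x = +100, half way up the head (19).
- mould_square_grip (a point): Middle of that mould's handle, at x = -45, 12 above its underside.
- mould_gourd: Wooden pastry mould, carved side up, about 0.2 kg: gourd-shaped head (disc 72 wide by the handle, disc 60 wide at the nose), two small flowers, head 100 long and 38 thick; handle 95 long, 26 wide, 24 thick, undersides flush. Origin: on the underside at the shoulder; +x towards the nose (nose at +100, handle end at -95), z up. May be absent (None).
- mould_gourd_nose (a point): Nose of that mould, at x = +100, half way up the head (19).
- mould_gourd_grip (a point): Middle of that mould's handle, at x = -45, 12 above its underside.
- mat: Cork mat stuck to the bench at the left, 240 (its x) x 130 (its y) x 4 thick. Origin: centre of its underside.
- mould_cured: The mould that starts in the rack's middle lane: as the others (same head length and thickness, same handle, same axes), with a plain oval head 66 wide carved with one long leaf. About 0.2 kg. Always there.
- mould_cured_nose (a point): Its nose, at x = +100, half way up the head (19).
- mould_cured_grip (a point): Middle of its handle, at x = -45, 12 above its underside.
- mallet: Bystander: wooden mallet, 260 long. To be left alone.
- chisel_a: Bystander: carving chisel, about 230 long. To be left alone.
- chisel_b: Bystander: carving chisel, about 230 long. To be left alone.
- tea_mug: Bystander: white mug, 90 high. To be left alone.
- oil_jar: Bystander: amber oil jar, 100 high. To be left alone.
- oilstone: Bystander: grey oilstone 200 x 60 x 28. To be left alone.
Things that resemble listed ones, but are neither listed nor needed, are in the scene too. Leave any green look-alike of the mould_square alone.

How it is judged:
On the way, in this order (a step that is already met when the one before it is completed fails the run):
1. the keeper bar is swung open at least about a right angle (value of joint keeper above 1.5 rad), for 0.2 s.
2. the cured mould lies on the mat and every fresh mould is fully home in a lane while the keeper bar stands open (x of mould_cured in the frame of mat between -0.05 and 0.05 m and y of mould_cured in the frame of mat between -0.04 and 0.04 m and angle between the x axis of mould_cured and the x axis of mat, either way round below 0.35 rad and height (world z) of mould_cured between -0.01 and 0.012 m and angle between each of mould_cured, mould_round, mould_square, mould_gourd's own z axis and vertical below 0.12 rad and x of mould_round_nose in the frame of rack between 0.088 and 0.106 m and y of mould_round_nose in the frame of rack between -0.135 and 0.135 m and height (world z) of each of mould_round, mould_square, mould_gourd below 0.008 m and angle between the x axis of each of mould_round, mould_square, mould_gourd and the x axis of rack, either way round below 0.2 rad and x of mould_square_nose in the frame of rack between 0.088 and 0.106 m and y of mould_square_nose in the frame of rack between -0.135 and 0.135 m and x of mould_gourd_nose in the frame of rack between 0.088 and 0.106 m and y of mould_gourd_nose in the frame of rack between -0.135 and 0.135 m and value of joint keeper above 0.6 rad), for 0.2 s.
3. the keeper bar is closed, its end in the catch (value of joint keeper below 0.04 rad), for 0.2 s.
At the end, for the whole second after the job is handed in: All flat (0.12 rad), carved side up, at rest. Cured mould lengthwise (0.35 rad) on the mat, shoulder within 50 mm along and 40 mm across of its centre. Every other mould nose first in a lane on the bench, nose within 12 mm of the back stop. Keeper within 0.04 rad of closed (x of mould_cured in the frame of mat between -0.05 and 0.05 m and y of mould_cured in the frame of mat between -0.04 and 0.04 m and angle between the x axis of mould_cured and the x axis of mat, either way round below 0.35 rad and height (world z) of mould_cured between -0.01 and 0.012 m and angle between each of mould_cured, mould_round, mould_square, mould_gourd's own z axis and vertical below 0.12 rad and x of mould_round_nose in the frame of rack between 0.088 and 0.106 m and y of mould_round_nose in the frame of rack between -0.135 and 0.135 m and height (world z) of each of mould_round, mould_square, mould_gourd below 0.008 m and angle between the x axis of each of mould_round, mould_square, mould_gourd and the x axis of rack, either way round below 0.2 rad and x of mould_square_nose in the frame of rack between 0.088 and 0.106 m and y of mould_square_nose in the frame of rack between -0.135 and 0.135 m and x of mould_gourd_nose in the frame of rack between 0.088 and 0.106 m and y of mould_gourd_nose in the frame of rack between -0.135 and 0.135 m and linear speed of each of mould_round, mould_square, mould_gourd, mould_cured below 0.02 m/s and value of joint keeper below 0.04 rad); the robot touches nothing.
It fails at once if another thing on the bench is moved more than 40 mm (distance of any of mallet, chisel_a, chisel_b, tea_mug, oil_jar, oilstone from where it was at the start of the episode above 0.04 m).
Of mould_round, mould_square, mould_gourd only 2 to 3 are there at a start; the rules pass over those that are not, and their reading is None.
At some moment in a run one of mould_round, mould_square, mould_gourd, mould_cured may be knocked a few centimetres aside while the robot is not near it.
Once in a run the grip may slacken for a moment while it holds something.
It also fails if it takes over 210 s, if anything falls off the work surface, if the arm or the gripper's body presses on something with over 40 N, if the wrist force passes 120 N, or if a joint passes its speed limit or range.

## Working session

There is one attempt and no reset: what is moved stays moved. The work goes in short steps, Python scripts to look and compute and a tool call to move; the robot and the scene stay as the last step left them, time stands still between calls to the robot, and variables do not carry over. Pictures are saved under pics/ and viewed, and the job is handed in when it is done.

Besides the shell and the picture viewer there is one more tool, called as name(argument=value, ...) on one line, values as JSON. apply_moves: Moves the arm, as the interface text tells. Its arguments: {"type":"object","properties":{"moves":{"type":"array"},"hand":{"type":"number"}},"required":["moves"]}

```bash
ls; mkdir -p pics; cat > h.py <<'E'
import numpy as np, cv2
from rig import robot
def shot(n,f):
    c=robot.camera(n); cv2.imwrite('pics/'+f,cv2.cvtColor(c['frame'],cv2.COLOR_RGB2BGR)); return c
E
python3 - <<'E'
from h import *
s=robot.read_state(); print(s['time'],s['tool_pos'],s['eef_rot'],s['grip_width'])
for n in('scene','side'):
    c=shot(n,n+'0.png')
    for k in ['rack','catch','keeper_hinge','keeper_knob','mould_round','mould_round_nose','mould_round_grip','mould_square','mould_square_nose','mould_square_grip','mould_gourd','mould_gourd_nose','mould_gourd_grip','mat','mould_cured','mould_cured_nose','mould_cured_grip']:
        print(n,k,[(round(d['p'],2),np.round(d['point'],3).tolist()) for d in robot.place_of(k,c)[:3]])
E
```

```text
pics
0.0 [ 0.26075099 -0.56745337  0.22181456] [-7.64266313e-04  9.76880405e-01  2.13785017e-01 -2.38951680e-04] 0.08793748414433727
scene rack [(0.77, [0.64, 0.02, -0.001]), (0.2, [0.69, -0.387, 0.002])]
scene catch [(0.97, [0.631, -0.144, 0.032]), (0.65, [0.495, -0.283, 0.0]), (0.15, [0.645, 0.021, 0.002])]
scene keeper_hinge [(0.94, [0.631, 0.169, 0.036])]
scene keeper_knob [(0.9, [0.624, 0.021, 0.079]), (0.31, [0.746, -0.214, 0.001])]
scene mould_round [(0.72, [0.54, -0.169, -0.001])]
scene mould_round_nose [(0.82, [0.58, -0.266, 0.02]), (0.32, [0.6, 0.016, 0.012]), (0.28, [0.356, 0.532, -0.003])]
scene mould_round_grip [(0.92, [0.522, -0.128, 0.012])]
scene mould_square [(0.65, [0.497, -0.287, 0.001]), (0.6, [0.227, -0.336, -0.002])]
scene mould_square_nose [(0.73, [0.566, -0.352, 0.023]), (0.67, [0.138, -0.298, 0.021]), (0.52, [0.443, -0.379, 0.0])]
scene mould_square_grip [(0.84, [0.466, -0.248, 0.013]), (0.25, [0.317, 0.42, -0.001])]
scene mould_gourd [(0.8, [0.438, -0.378, -0.0]), (0.45, [0.696, -0.384, -0.002])]
scene mould_gourd_nose [(0.63, [0.5, -0.46, 0.018]), (0.19, [0
[... 957 characters left out ...]
square_nose [(0.8, [0.136, -0.299, 0.02]), (0.73, [0.569, -0.359, 0.02])]
side mould_square_grip [(0.83, [0.466, -0.254, 0.014]), (0.73, [0.267, -0.357, 0.016])]
side mould_gourd [(0.87, [0.442, -0.38, -0.001]), (0.64, [0.744, 0.02, 0.017])]
side mould_gourd_nose [(0.72, [0.494, -0.467, 0.019]), (0.55, [0.622, 0.022, 0.083])]
side mould_gourd_grip [(0.77, [0.418, -0.347, 0.013]), (0.75, [0.648, 0.017, 0.0]), (0.74, [0.599, 0.019, 0.012])]
side mat [(0.68, [0.637, 0.014, 0.002]), (0.62, [0.535, 0.409, -0.0]), (0.23, [0.743, 0.019, 0.017])]
side mould_cured [(0.47, [0.642, 0.013, 0.003])]
side mould_cured_nose [(0.62, [0.745, 0.023, 0.017])]
side mould_cured_grip [(0.5, [0.602, 0.016, 0.008])]
```

View pics/scene0.png

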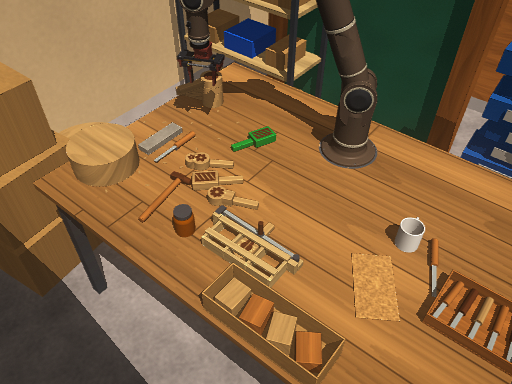

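View pics/side0.png

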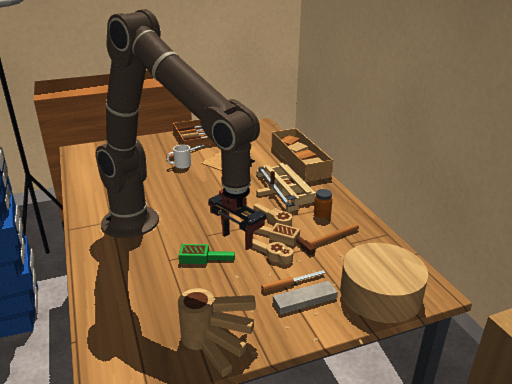

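```bash
python3 - <<'E'
from h import *
c=robot.camera('scene'); f=cv2.cvtColor(c['frame'],cv2.COLOR_RGB2BGR)
cv2.imwrite('pics/crop0.png',cv2.resize(f[100:300,130:330],(800,800),interpolation=cv2.INTER_CUBIC)[:600])
T=np.linalg.inv(c['world_to_cam'])
for k in ['mallet','oil_jar','tea_mug','chisel_a','oilstone','mat','keeper','rack','mould_round','mould_square','mould_gourd']:
    for d in robot.outline_of(k,c)[:2]:
        m=d['pixels']; v,u=np.nonzero(m&(c['depth']>0)); z=c['depth'][v,u]
        P=np.c_[(u-c['cx'])/c['fx']*z,(v-c['cy'])/c['fy']*z,z,np.ones_like(z)]@T.T
        P=P[:,:3]; r=cv2.minAreaRect(P[:,:2].astype(np.float32))
        print(k,round(d['p'],2),len(u),np.round(np.percentile(P,[2,98],axis=0),3).tolist(),np.round(cv2.boxPoints(r),3).tolist())
E
```

```text
mallet 0.89 547 [[0.569, -0.442, 0.003], [0.821, -0.356, 0.03]] [[0.5339999794960022, -0.3720000088214874], [0.5609999895095825, -0.45899999141693115], [0.8299999833106995, -0.37400001287460327], [0.8029999732971191, -0.28700000047683716]]
oil_jar 0.61 605 [[0.722, -0.243, 0.006], [0.784, -0.18, 0.104]] [[0.6700000166893005, -0.3269999921321869], [0.7360000014305115, -0.3529999852180481], [0.796999990940094, -0.1940000057220459], [0.7310000061988831, -0.16899999976158142]]
tea_mug 0.61 839 [[0.203, 0.377, -0.002], [0.356, 0.454, 0.091]] [[0.16599999368190765, 0.4300000071525574], [0.18700000643730164, 0.34299999475479126], [0.36800000071525574, 0.38600000739097595], [0.34700000286102295, 0.4729999899864197]]
chisel_a 0.8 191 [[0.352, -0.574, 0.005], [0.564, -0.552, 0.03]] [[0.34700000286102295, -0.578000009059906], [0.574999988079071, -0.5820000171661377], [0.574999988079071, -0.5519999861717224], [0.3479999899864197, -0.5490000247955322]]
chisel_a 0.74 388 [[0.262, 0.482, -0.003], [0.463, 0.576, 0.029]] [[0.25, 0.4950000047683716], [0.25999999046325684, 0.4729999899864197], [0.47099
[... 2023 characters left out ...]
, 0.003], [0.587, -0.218, 0.043]] [[0.40700000524520874, -0.24400000274181366], [0.5410000085830688, -0.382999986410141], [0.6140000224113464, -0.31200000643730164], [0.47999998927116394, -0.17399999499320984]]
mould_gourd 0.72 676 [[0.441, -0.363, 0.001], [0.587, -0.218, 0.043]] [[0.3790000081062317, -0.26899999380111694], [0.5080000162124634, -0.41100001335144043], [0.5989999771118164, -0.328000009059906], [0.4690000116825104, -0.1860000044107437]]
mould_gourd 0.71 579 [[0.398, -0.459, -0.001], [0.51, -0.304, 0.043]] [[0.34299999475479126, -0.3490000069141388], [0.4790000021457672, -0.4860000014305115], [0.5379999876022339, -0.42800000309944153], [0.4020000100135803, -0.28999999165534973]]
```

View pics/crop0.png

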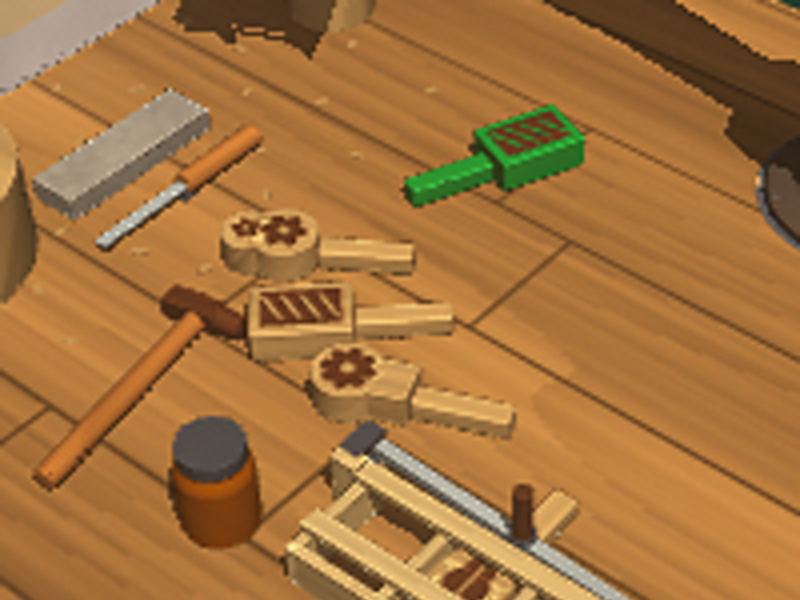

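apply_moves(moves=[[3,5,0,-0.08],[6,10,0,-0.16],[9,15,0,-0.24],[12,20,0,-0.32],[15,25,0,-0.42]], hand=1)

```text
time: 3.02
tool_pos: [0.4118, -0.3163, 0.2229]
eef_rot: [0.0, 1.0, 0.004, 0.0]
wrist_force: [1.3, -0.9, -0.1]
grip_width: 0.0876
```

apply_moves(moves=[[3,5,0,0],[6,10,0,0],[9,15,0,0],[12,20,0,0],[15,25,0,0]])

```text
time: 3.65
tool_pos: [0.5619, -0.0664, 0.223]
eef_rot: [0.0, 1.0, 0.005, 0.0]
wrist_force: [1.1, -0.4, 0.3]
grip_width: 0.0879
```

apply_moves(moves=[[2,5,0,0],[2,5,0,0],[2,5,0,0]])

```text
time: 4.03
tool_pos: [0.5807, -0.0186, 0.2225]
eef_rot: [0.0, 1.0, 0.005, -0.0]
wrist_force: [0.4, 0.1, -0.1]
grip_width: 0.0877
```

```bash
cat >> h.py <<'E'
from scipy.spatial.transform import Rotation as R
def wc():
    s=robot.read_state(); q=s['eef_rot']; T=np.eye(4); T[:3,:3]=R.from_quat([q[1],q[2],q[3],q[0]]).as_matrix(); T[:3,3]=s['tool_pos']
    c=robot.camera('wrist'); c['T']=T@c['hand_eye']; return c
def cloud(c):
    T=c['T'] if 'T' in c else np.linalg.inv(c['world_to_cam'])
    v,u=np.mgrid[0:384,0:512]; z=c['depth']
    P=np.stack([(u-c['cx'])/c['fx']*z,(v-c['cy'])/c['fy']*z,z,np.ones_like(z)],-1)@T.T
    return P[...,:3]
def save(c,f): cv2.imwrite('pics/'+f,cv2.cvtColor(c['frame'],cv2.COLOR_RGB2BGR))
def st():
    s=robot.read_state(); m=R.from_quat(np.roll(s['eef_rot'],-1)).as_matrix()
    print('t',round(s['time'],2),'tcp',np.round(s['tool_pos'],4),'jaw heading deg',round(np.degrees(np.arctan2(m[1,1],m[0,1])),1),'tilt',np.round(m[:,2],3),'grip',round(s['grip_width'],4),'F',np.round(s['wrist_force'],1)); return s
def pl(c,*ks):
    for k in ks: print(k,[(round(d['p'],2),np.round(d['point'],4).tolist()) for d in robot.place_of(k,c)[:2]])
E
python3 - <<'E'
from h import *
st(); c=wc(); save(c,'w1.png'); pl(c,'rack','keeper_knob','keeper_hinge','catch','mould_cured','mould_cured_nose','mould_cured_grip')
P=cloud(c)
# rail tops z~.058
m=(abs(P[...,2]-.058)<.006)&(c['depth']>0); Q=P[m]; print(len(Q), np.percentile(Q,[1,99],axis=0))
np.save('P1.npy',P)
E
```

```text
t 4.03 tcp [ 0.5807 -0.0186  0.2225] jaw heading deg -89.4 tilt [-0.001 -0.001 -1.   ] grip 0.0877 F [ 0.4  0.1 -0.1]
rack [(0.68, [0.6456, 0.0189, 0.001])]
keeper_knob [(0.81, [0.626, 0.0247, 0.0817])]
keeper_hinge [(0.75, [0.6395, 0.0175, -0.0013]), (0.73, [0.6298, 0.1717, 0.0322])]
catch [(0.83, [0.6373, -0.1452, 0.04])]
mould_cured [(0.88, [0.6397, 0.0177, -0.0022])]
mould_cured_nose [(0.26, [0.6318, -0.1467, 0.0369])]
mould_cured_grip [(0.96, [0.5989, 0.0126, 0.0083]), (0.33, [0.5218, -0.1299, 0.0132])]
12634 [[ 0.62290013 -0.19122796  0.05348987]
 [ 0.74456441  0.1594355   0.06179265]]
```

View pics/w1.png

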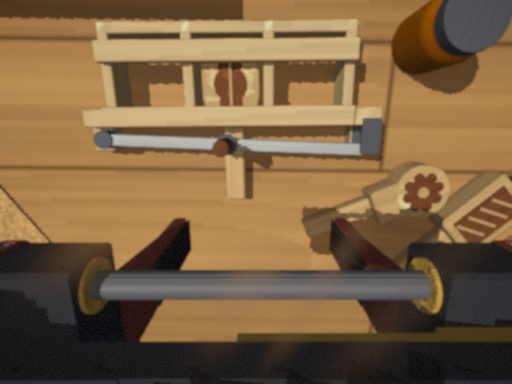

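```bash
python3 - <<'E'
from h import *
P=np.load('P1.npy'); m=(abs(P[...,2]-.058)<.005); 
# for each image column, extents of top pts in x for front rail and rear rail
rows=[]
for u in range(100,350,6):
    Q=P[:,u][m[:,u]]
    a=Q[(Q[:,0]<.69)]; b=Q[Q[:,0]>.69]
    if len(a)>3 and len(b)>3: rows.append([a[:,1].mean(),a[:,0].min(),a[:,0].max(),b[:,1].mean(),b[:,0].min(),b[:,0].max(),a[:,2].mean()])
r=np.array(rows); print(len(r))
for i,j in((0,1),(0,2),(3,4),(3,5)):
    p=np.polyfit(r[:,i],r[:,j],1); res=r[:,j]-np.polyval(p,r[:,i]); k=abs(res)<.003
    p=np.polyfit(r[k,i],r[k,j],1); print('slope',p[0],'x at y=.018',np.polyval(p,.018),k.sum(),res[k].std())
print(r[:,6].mean())
Q=P[m]; a=Q[Q[:,0]<.69]; print('front y extent',a[:,1].min(),a[:,1].max()); b=Q[Q[:,0]>.69]; print(b[:,1].min(),b[:,1].max())
# cured handle
h=(abs(P[...,2]-.024)<.005)&(P[...,0]<.615)&(P[...,0]>.54)&(abs(P[...,1])<.06); Q=P[h]; print('handle',np.percentile(Q,[2,50,98],axis=0)); v=np.linalg.svd(Q[:,:2]-Q[:,:2].mean(0))[2][0]; print(v, cv2.minAreaRect(Q[:,:2].astype(np.float32)))
k=(P[...,2]>.085)&(abs(P[...,1]-.02)<.04)&(abs(P[...,0]-.625)<.03); print('knob top',k.sum(),P[k].mean(0),P[k].min(0),P[k].max(0))
E
```

```text
41
slope -0.017174274889051825 x at y=.018 0.6454208035206268 39 0.00030917891948377966
slope -0.017221285164029033 x at y=.018 0.6662392313812744 41 0.00033574196809572383
slope -0.018521846671464632 x at y=.018 0.7139521727108838 41 0.00017430144927036185
slope -0.018469559289443035 x at y=.018 0.7350262124023067 41 0.0003929934501845574
0.05759091416580246
front y extent -0.15625561794906584 0.16305413008707306
-0.22080695440384318 0.16373067058354934
handle [[0.54967671 0.0030937  0.02051685]
 [0.58044902 0.01475636 0.02355916]
 [0.61169847 0.02767284 0.02510862]]
[-0.99994076  0.01088443] ((0.580620527267456, 0.015419731847941875), (0.06499676406383514, 0.025927647948265076), 1.2401238679885864)
knob top 28886 [0.6100796  0.01346424 0.33184894] [ 0.59501517 -0.01999905  0.08528055] [0.64901787 0.05999197 0.38407761]
```

```bash
python3 - <<'E'
from h import *
P=np.load('P1.npy')
yaw=.0178; o=np.array([.6452,.017]); c,s=np.cos(yaw),np.sin(yaw)
D=P[...,:2]-o; X=D[...,0]*c+D[...,1]*s; Y=-D[...,0]*s+D[...,1]*c; Z=P[...,2]
m=(X>.03)&(X<.06)&(abs(Z-.046)<.004)
y=np.sort(Y[m]); print(len(y)); h,e=np.histogram(y,bins=np.arange(-.2,.2,.002))
for a,b in zip(h,e):
    if a>5: print(round(b,3),a,end='; ')
k=(Z>.09)&(Z<.11)&(abs(X+.015)<.03)&(abs(Y)<.04); print('knob',k.sum(),X[k].min(),X[k].max(),Y[k].min(),Y[k].max())
h=(abs(Z-.024)<.004)&(X<-.03)&(X>-.12)&(abs(Y)<.05)
print('handle', [(np.percentile(Y[h&(abs(X-x)<.008)],[3,97])).round(4) for x in(-.08,-.06,-.045)],X[h].min())
E
```

```text
1213
-0.142 36; -0.14 47; -0.138 49; -0.136 49; -0.134 50; -0.132 58; -0.13 11; -0.05 52; -0.048 56; -0.046 55; -0.044 27; -0.042 56; -0.04 55; 0.04 12; 0.042 60; 0.044 48; 0.046 50; 0.048 48; 0.05 49; 0.052 33; 0.132 22; 0.134 70; 0.136 50; 0.138 41; 0.14 49; 0.142 48; 0.144 27; knob 248 -0.030896316887489363 -0.013526329968748316 -0.002006362660935893 0.0148514770013845
handle [array([-0.0124,  0.0117]), array([-0.0127,  0.0114]), array([-0.0119,  0.0116])] -0.0971178373533057
```

apply_moves(moves=[[4.5,4.1,0,0],[4.5,4.1,-6,0],[4.5,4.1,-12,0],[4.5,4.1,-16,0],[4.5,4.1,-16,0]])

```text
time: 5.05
tool_pos: [0.6235, 0.0227, 0.0596]
eef_rot: [0.0, 1.0, 0.005, -0.003]
wrist_force: [0.3, 0.1, -0.2]
grip_width: 0.0876
```

apply_moves(moves=[[0,0,0,0],[0,0,0,0],[0,0,0,0],[0,0,0,0],[0,0,0,0]], hand=-1)

```text
time: 5.68
tool_pos: [0.6261, 0.023, 0.063]
eef_rot: [0.0, 1.0, 0.005, 0.0]
wrist_force: [-0.1, 0.2, 0.5]
grip_width: 0.0413
```

apply_moves(moves=[[0,0,0,0],[0,0,0,0],[0,0,0,0],[0,0,0,0],[0,0,0,0]])

```text
time: 6.3
tool_pos: [0.6259, 0.0226, 0.0626]
eef_rot: [0.0, 1.0, 0.005, -0.0]
wrist_force: [-0.0, -2.5, -0.3]
grip_width: 0.0174
```

apply_moves(moves=[[-2.8,0.3,0,0],[-5.7,1.2,0,0],[-8.3,2.6,0,0],[-10.6,4.6,0,0],[-12.5,6.9,0,0]])

```text
time: 6.92
tool_pos: [0.4974, 0.0884, 0.0624]
eef_rot: [0.003, 1.0, 0.003, -0.003]
wrist_force: [-5.9, -8.5, 7.8]
grip_width: 0.0174
```

apply_moves(moves=[[-1.4,2.7,0,0],[-2.2,5.5,0,0],[-2.4,8.5,0,0],[-2.1,11.1,0,0],[-2.1,11.1,0,0]])

```text
time: 7.55
tool_pos: [0.478, 0.2055, 0.0621]
eef_rot: [-0.0, 1.0, 0.007, -0.001]
wrist_force: [-6.8, 2.5, 1.9]
grip_width: 0.0177
```

```bash
python3 - <<'E'
from h import *
st(); c=shot('scene','s2.png'); pl(c,'keeper_knob','mould_cured','mould_cured_grip')
cv2.imwrite('pics/s2c.png',cv2.resize(cv2.imread('pics/s2.png')[100:340,130:450],(800,600)))
E
```

```text
t 7.55 tcp [0.478  0.2055 0.0621] jaw heading deg -89.2 tilt [-0.003  0.001 -1.   ] grip 0.0177 F [-6.8  2.5  1.9]
keeper_knob [(0.78, [0.4804, 0.2036, 0.0775]), (0.45, [0.6435, 0.0175, -0.0015])]
mould_cured [(0.68, [0.6424, 0.0124, 0.0048])]
mould_cured_grip [(0.8, [0.5987, 0.014, 0.0086]), (0.62, [0.7419, -0.2136, -0.0012])]
```

View pics/s2c.png

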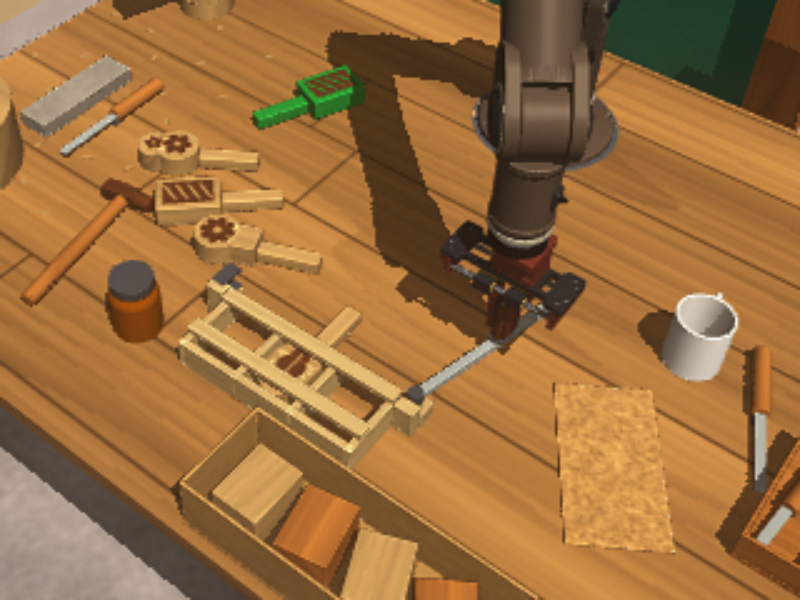

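apply_moves(moves=[[0,0,0,0],[0,0,0,0],[0,0,3,0],[0,0,8,0],[0,0,14,0]], hand=0.2)

```text
time: 8.38
tool_pos: [0.4799, 0.2022, 0.2038]
eef_rot: [0.0, 1.0, 0.005, -0.0]
wrist_force: [1.5, 0.8, 0.4]
grip_width: 0.0529
```

apply_moves(moves=[[3,-5,0,0],[7,-10,0,0],[11,-15,0,0],[13.6,-18.9,0,0],[13.6,-18.9,-4,0]])

```text
time: 9.0
tool_pos: [0.6202, 0.008, 0.1648]
eef_rot: [0.001, 1.0, 0.001, 0.004]
wrist_force: [-0.9, 1.4, -1.2]
grip_width: 0.0526
```

```bash
python3 - <<'E'
from h import *
st(); c=wc(); save(c,'w3.png'); pl(c,'mould_cured_grip','keeper_knob','mould_cured')
E
```

```text
t 9.0 tcp [0.6202 0.008  0.1648] jaw heading deg -89.8 tilt [ 0.008 -0.002 -1.   ] grip 0.0526 F [-0.9  1.4 -1.2]
mould_cured_grip [(0.86, [0.5985, 0.0159, 0.0104])]
keeper_knob []
mould_cured [(0.69, [0.6405, 0.018, -0.0025])]
```

View pics/w3.png

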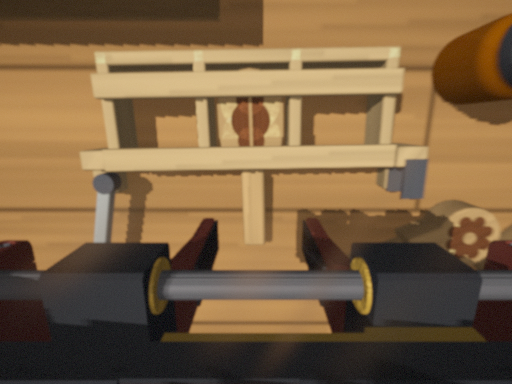

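apply_moves(moves=[[0,0,0,0],[0,0,0,0],[0,0,0,0],[0,0,0,0]])

```text
time: 9.7
tool_pos: [0.616, 0.0142, 0.163]
eef_rot: [0.0, 1.0, 0.006, 0.0]
wrist_force: [0.2, -0.0, -0.1]
grip_width: 0.0527
```

apply_moves(moves=[[0,0.25,-5,0],[0,0.25,-10,0],[0,0.25,-14,0],[0,0.25,-15.8,0],[0,0.25,-15.8,0]])

```text
time: 10.32
tool_pos: [0.6155, 0.0166, 0.004]
eef_rot: [0.0, 1.0, 0.005, -0.001]
wrist_force: [0.7, 0.7, -0.1]
grip_width: 0.053
```

apply_moves(moves=[[0,0,0,0],[0,0,0,0],[0,0,0,0],[0,0,0,0],[0,0,0,0]], hand=-1)

```text
time: 10.95
tool_pos: [0.6167, 0.0164, 0.0058]
eef_rot: [0.0, 1.0, 0.005, 0.001]
wrist_force: [-0.7, -0.1, 7.3]
grip_width: 0.0261
```

apply_moves(moves=[[-1.5,0,0,0],[-4,-0.1,0,0],[-7,-0.1,0,0],[-10,-0.2,0,0],[-13,-0.2,0,0]])

```text
time: 11.58
tool_pos: [0.4874, 0.0149, 0.0058]
eef_rot: [-0.0, 1.0, 0.005, 0.002]
wrist_force: [3.2, -0.3, 3.0]
grip_width: 0.0259
```

apply_moves(moves=[[0,0,0,0],[0,0,2,0],[0,0,4,0],[0,0,6,0],[0,0,6,0]])

```text
time: 12.2
tool_pos: [0.4868, 0.0146, 0.0657]
eef_rot: [-0.0, 1.0, 0.005, 0.001]
wrist_force: [0.3, 0.5, -3.4]
grip_width: 0.026
```

```bash
python3 - <<'E'
from h import *
st(); c=shot('side','d4.png'); pl(c,'mould_cured_grip','mould_cured_nose','mould_cured')
cv2.imwrite('pics/d4c.png',cv2.resize(cv2.imread('pics/d4.png')[120:280,170:383],(800,600)))
E
```

```text
t 12.2 tcp [0.4868 0.0146 0.0657] jaw heading deg -89.4 tilt [ 0.002  0.    -1.   ] grip 0.026 F [ 0.3  0.5 -3.4]
mould_cured_grip [(0.94, [0.4722, 0.0153, 0.0703]), (0.49, [0.5225, -0.1307, 0.0122])]
mould_cured_nose [(0.58, [0.6146, 0.0183, 0.0779])]
mould_cured [(0.74, [0.5115, 0.0156, 0.0613]), (0.24, [0.644, 0.0193, -0.0007])]
```

View pics/d4c.png

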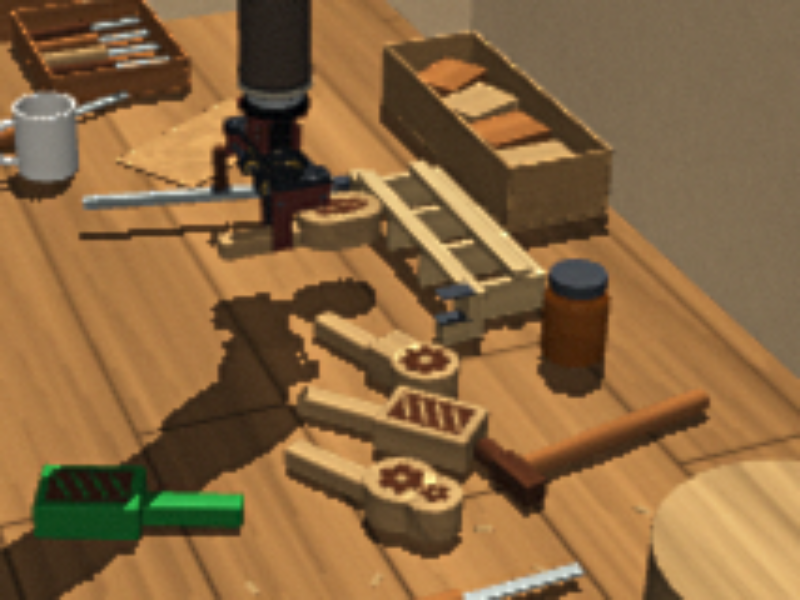

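apply_moves(moves=[[4.5,3,2,0],[9,6,2,0],[9,12,2,0],[9,18,2,0],[9,23,2,0]])

```text
time: 13.02
tool_pos: [0.575, 0.2471, 0.0832]
eef_rot: [0.0, 1.0, 0.006, -0.001]
wrist_force: [-0.1, -0.4, -2.0]
grip_width: 0.0258
```

apply_moves(moves=[[0,4,0,0.14],[-1,8,0,0.28],[-3,11.5,0,0.42],[-5,14,0,0.57],[-6.6,15.2,0,0.57]])

```text
time: 13.65
tool_pos: [0.508, 0.3979, 0.0832]
eef_rot: [-0.0, 0.958, 0.287, -0.001]
wrist_force: [-0.0, -0.5, -3.5]
grip_width: 0.026
```

apply_moves(moves=[[0,0,-3,0],[0,0,-5,0],[0,0,-6.5,0],[0,0,-7.2,0],[0,0,-7.4,0]])

```text
time: 14.28
tool_pos: [0.5102, 0.3964, 0.0104]
eef_rot: [0.0, 0.958, 0.286, -0.0]
wrist_force: [-0.1, -0.4, -2.0]
grip_width: 0.026
```

```bash
python3 - <<'E'
from h import *
st(); c=shot('scene','s5.png'); pl(c,'mould_cured_grip','mould_cured_nose','mould_cured','mat')
cv2.imwrite('pics/s5c.png',cv2.resize(cv2.imread('pics/s5.png')[180:340,240:453],(800,600)))
E
```

```text
t 14.28 tcp [0.5102 0.3964 0.0104] jaw heading deg -56.8 tilt [-0. -0. -1.] grip 0.026 F [-0.1 -0.4 -2. ]
mould_cured_grip [(0.75, [0.4955, 0.3848, 0.0155]), (0.34, [0.451, -0.567, 0.0002])]
mould_cured_nose [(0.67, [0.6142, 0.4688, 0.0233])]
mould_cured [(0.73, [0.5326, 0.4081, 0.0083]), (0.59, [0.3174, 0.419, 0.0001])]
mat [(0.68, [0.5336, 0.419, 0.0]), (0.68, [0.5415, -0.1698, -0.0032])]
```

View pics/s5c.png

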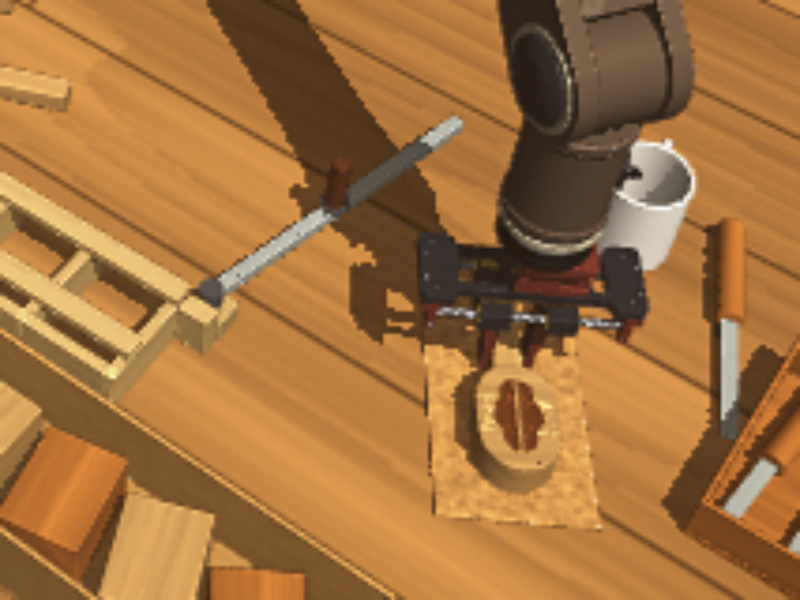

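apply_moves(moves=[[0,0,-0.1,0],[0,0,-0.1,0],[0,0,-0.1,0],[0,0,-0.1,0],[0,0,3,0]], hand=0.3)

```text
time: 15.15
tool_pos: [0.5086, 0.3953, 0.0387]
eef_rot: [0.001, 0.958, 0.286, -0.002]
wrist_force: [-0.4, -0.3, 0.2]
grip_width: 0.0568
```

apply_moves(moves=[[0,0,5,0],[0,0,10,0.15],[0,-1,15,0.33],[0,-6,18,0.5],[0,-12,18,0.68]])

```text
time: 15.78
tool_pos: [0.5108, 0.2772, 0.2235]
eef_rot: [0.0, 0.805, 0.593, 0.003]
wrist_force: [0.5, 0.0, -0.1]
grip_width: 0.057
```

apply_moves(moves=[[0,-6,0,0.18],[0,-12,0,0.36],[0,-18,0,0.54],[0,-24,0,0.72],[0,-30,0,0.72]])

```text
time: 16.4
tool_pos: [0.5099, -0.0168, 0.221]
eef_rot: [0.0, 0.547, 0.837, 0.0]
wrist_force: [-0.4, -0.5, 0.0]
grip_width: 0.0568
```

apply_moves(moves=[[-1,-5,2,0],[-2,-10,2,0],[-2,-10,2,0],[-2,-10,2,0],[-2,-10,2,0]])

```text
time: 17.02
tool_pos: [0.4903, -0.1137, 0.2407]
eef_rot: [-0.0, 0.547, 0.837, 0.0]
wrist_force: [-0.4, -0.7, 0.4]
grip_width: 0.0572
```

```bash
cat >> h.py <<'E'
def moulds(c,ks=('round','square','gourd')):
    for k in ks:
        pl(c,*['mould_%s%s'%(k,e) for e in('','_nose','_grip')])
E
python3 - <<'E'
from h import *
st(); c=wc(); save(c,'w6.png'); np.save('P6.npy',cloud(c)); moulds(c)
c=shot('scene','s6.png');pl(c,'mould_cured_grip','mould_cured_nose','mould_cured','mat')
cv2.imwrite('pics/s6c.png',cv2.resize(cv2.imread('pics/s6.png')[180:340,240:453],(800,600)))
E
```

```text
t 17.02 tcp [ 0.4903 -0.1137  0.2407] jaw heading deg 23.6 tilt [ 0.  0. -1.] grip 0.0572 F [-0.4 -0.7  0.4]
mould_round [(0.94, [0.5392, -0.1683, -0.0014])]
mould_round_nose [(0.96, [0.5706, -0.2623, 0.0199])]
mould_round_grip [(0.61, [0.5227, -0.1321, 0.0141])]
mould_square [(0.59, [0.2234, -0.3353, -0.0009])]
mould_square_nose [(0.62, [0.5732, -0.3569, 0.0184]), (0.42, [0.498, -0.2885, 0.0016])]
mould_square_grip [(0.67, [0.4644, -0.2534, 0.0134]), (0.57, [0.2716, -0.3589, 0.0126])]
mould_gourd []
mould_gourd_nose []
mould_gourd_grip []
mould_cured_grip [(0.91, [0.4957, 0.3862, 0.0164])]
mould_cured_nose [(0.73, [0.6131, 0.4696, 0.025])]
mould_cured [(0.98, [0.5346, 0.4085, 0.0081])]
mat [(0.72, [0.5349, 0.4171, -0.0019]), (0.7, [0.6946, -0.3857, 0.0016])]
```

View pics/w6.png

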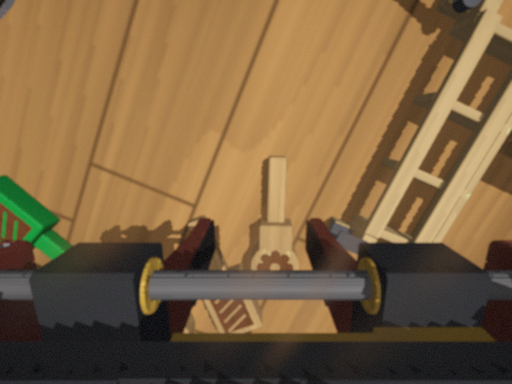

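View pics/s6c.png

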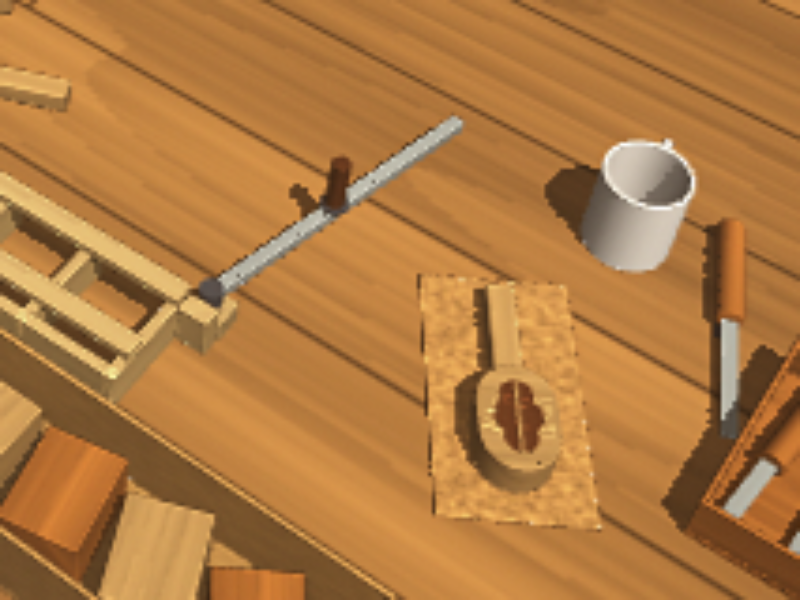

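```bash
cat >> h.py <<'E'
def handle(P,org,head,valid=None):
    """refine handle pose: org,head(rad) approx -> local points at z~24"""
    for it in range(3):
        c,s=np.cos(head),np.sin(head); D=P[...,:2]-np.array(org); X=D[...,0]*c+D[...,1]*s; Y=-D[...,0]*s+D[...,1]*c
        m=(abs(P[...,2]-.024)<.004)&(X>-.115)&(X<-.015)&(abs(Y)<.03)
        xs=np.arange(-.085,-.015,.006); mid=[]
        for x in xs:
            k=m&(abs(X-x)<.004)
            if k.sum()>8: mid.append((x,np.percentile(Y[k],[2,98]).mean(),np.ptp(np.percentile(Y[k],[2,98]))))
        mid=np.array(mid); p=np.polyfit(mid[:,0],mid[:,1],1)
        head=head+np.arctan(p[0]); org=np.array(org)+p[1]*np.array([-s,c])
    print('n',m.sum(),'org',np.round(org,4),'head',round(head,4),np.degrees(head).round(1),'end',X[m].min().round(4),'w',np.median(mid[:,2]).round(4))
    g=org-.03*np.array([np.cos(head),np.sin(head)]); print('grip30',g.round(4),'jaw heading',np.degrees(head).round(1)+90)
    return org,head
E
python3 - <<'E'
from h import *
P=np.load('P6.npy'); handle(P,(.5395,-.1685),np.radians(-68))
E
```

```text
n 979 org [ 0.5386 -0.1689] head -1.1733 -67.2 end -0.0932 w 0.024
grip30 [ 0.527  -0.1412] jaw heading 22.799999999999997
```

apply_moves(moves=[[2,-1.5,-5,-0.01],[3.7,-2.75,-10,-0.01],[3.7,-2.75,-15.5,-0.01],[3.7,-2.75,-21,-0.01],[3.7,-2.75,-23.6,-0.01]])

```text
time: 18.4
tool_pos: [0.5253, -0.1424, 0.0016]
eef_rot: [-0.002, 0.553, 0.833, -0.001]
wrist_force: [-0.2, 0.1, 0.9]
grip_width: 0.0567
```

apply_moves(moves=[[0,0,0,0],[0,0,0,0],[0,0,0,0],[0,0,0,0],[0,0,0,0]], hand=-1)

```text
time: 19.02
tool_pos: [0.5275, -0.1429, 0.0053]
eef_rot: [0.001, 0.553, 0.833, 0.0]
wrist_force: [-1.1, 0.1, 5.8]
grip_width: 0.0257
```

```bash
python3 - <<'E'
from h import *
st()
E
```

```text
t 19.02 tcp [ 0.5275 -0.1429  0.0053] jaw heading deg 22.9 tilt [ 0.001 -0.    -1.   ] grip 0.0257 F [-1.1  0.1  5.8]
```

apply_moves(moves=[[-2,1,0.4,0.1],[-4,3,0.4,0.27],[-5,5,0.4,0.45],[-5,6.6,0.4,0.63],[-4.2,6.6,0.4,0.81]])

```text
time: 19.65
tool_pos: [0.4844, -0.0755, 0.0088]
eef_rot: [-0.0, 0.175, 0.984, -0.0]
wrist_force: [-0.5, -1.6, -2.4]
grip_width: 0.0261
```

apply_moves(moves=[[0,0,0,0.18],[0,0,0,0.38],[0,0,0,0.38],[0,0,0,0.38]])

```text
time: 20.15
tool_pos: [0.4848, -0.0769, 0.0086]
eef_rot: [-0.0, -0.008, 1.0, 0.0]
wrist_force: [-0.1, -1.3, -1.0]
grip_width: 0.0259
```

```bash
python3 - <<'E'
from h import *
st(); c=wc(); save(c,'w7.png'); moulds(c,['round']); P=cloud(c); np.save('P7.npy',P)
E
```

```text
t 20.15 tcp [ 0.4848 -0.0769  0.0086] jaw heading deg 90.9 tilt [-0.  0. -1.] grip 0.0259 F [-0.1 -1.3 -1. ]
mould_round [(0.7, [0.5153, -0.0756, 0.0015])]
mould_round_nose []
mould_round_grip [(0.89, [0.4738, -0.0797, 0.0148]), (0.39, [0.5129, -0.076, 0.0043])]
```

View pics/w7.png

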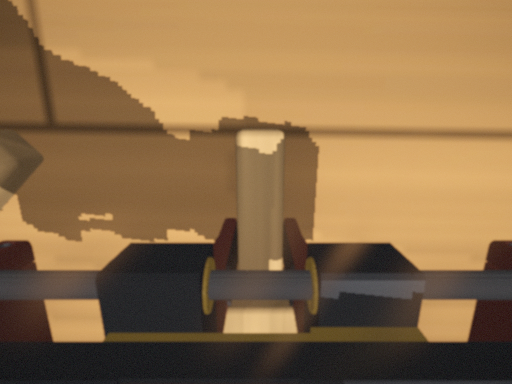

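apply_moves(moves=[[1,0,-0.3,0],[2.5,0,-0.3,0],[4,0.1,-0.3,0],[5.5,0.1,-0.3,0],[7,0.1,-0.3,0]])

```text
time: 20.98
tool_pos: [0.5562, -0.0757, 0.0056]
eef_rot: [0.0, -0.01, 1.0, 0.0]
wrist_force: [0.6, 0.4, -1.4]
grip_width: 0.0255
```

```bash
python3 - <<'E'
from h import *
st(); 
c=shot('side','d8.png'); moulds(c,['round'])
cv2.imwrite('pics/d8c.png',cv2.resize(cv2.imread('pics/d8.png')[120:280,200:413],(800,600)))
E
```

```text
t 20.98 tcp [ 0.5562 -0.0757  0.0056] jaw heading deg 91.1 tilt [ 0.  0. -1.] grip 0.0255 F [ 0.6  0.4 -1.4]
mould_round [(0.59, [0.5848, -0.0738, -0.0018])]
mould_round_nose [(0.77, [0.6875, -0.0742, 0.0167]), (0.5, [0.6954, -0.3847, 0.0038])]
mould_round_grip [(0.63, [0.539, -0.076, 0.0126]), (0.28, [0.4555, -0.5683, 0.0039])]
```

View pics/d8c.png

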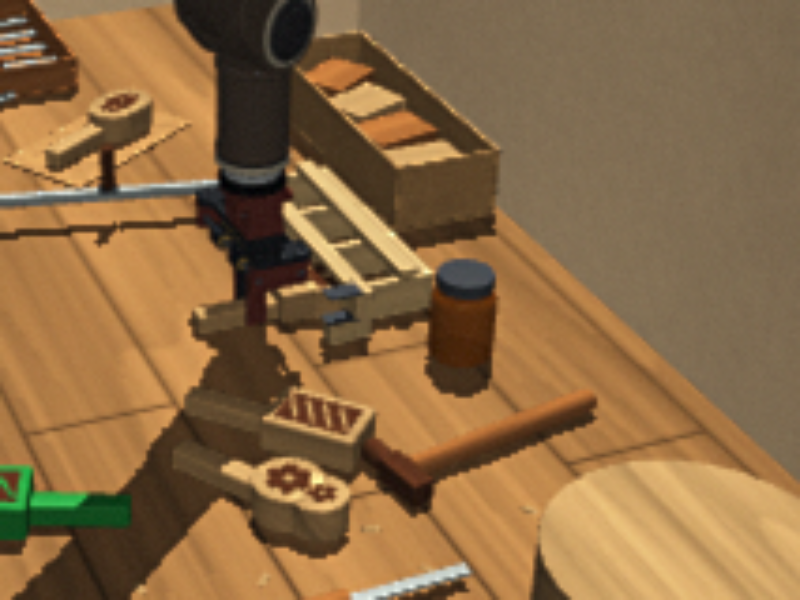

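apply_moves(moves=[[1.5,0,0,0],[3,0,0,0],[4.5,0.1,0,0],[5.7,0.1,0,0],[6.2,0.1,0,0]])

```text
time: 21.8
tool_pos: [0.6169, -0.0747, 0.0054]
eef_rot: [-0.001, -0.01, 1.0, -0.0]
wrist_force: [-11.6, 0.9, 9.6]
grip_width: 0.0256
```

apply_moves(moves=[[0.2,0,0,0],[0.4,0,0,0],[0.4,0,0,0]])

```text
time: 22.18
tool_pos: [0.617, -0.0747, 0.0053]
eef_rot: [-0.004, -0.01, 1.0, -0.001]
wrist_force: [-13.3, 1.0, 10.2]
grip_width: 0.0256
```

apply_moves(moves=[[0,0,0,0],[0,0,0,0],[0,0,0,0],[0,0,3,0],[-2,0,8,0]], hand=0.2)

```text
time: 22.8
tool_pos: [0.6008, -0.0745, 0.0852]
eef_rot: [-0.001, -0.01, 1.0, 0.001]
wrist_force: [-0.0, -0.3, 0.2]
grip_width: 0.0527
```

apply_moves(moves=[[-5,-1,5,-0.18],[-10,-3,10,-0.36],[-14,-6,14,-0.54],[-16,-9,14,-0.72],[-16,-12,14,-0.8]])

```text
time: 23.42
tool_pos: [0.4398, -0.197, 0.2274]
eef_rot: [0.002, 0.383, 0.924, -0.001]
wrist_force: [0.4, 0.3, 0.2]
grip_width: 0.053
```

apply_moves(moves=[[-1,-4,0,0],[-1,-4,0,0],[-1,-4,0,0]])

```text
time: 23.8
tool_pos: [0.4317, -0.2341, 0.2251]
eef_rot: [-0.0, 0.38, 0.925, 0.001]
wrist_force: [0.1, -0.2, 0.5]
grip_width: 0.0527
```

```bash
python3 - <<'E'
from h import *
st(); c=wc(); save(c,'w9.png'); np.save('P9.npy',cloud(c)); moulds(c,['square','gourd'])
c=shot('scene','s9.png'); moulds(c)
cv2.imwrite('pics/s9c.png',cv2.resize(cv2.imread('pics/s9.png')[130:290,150:363],(800,600)))
E
```

```text
t 23.8 tcp [ 0.4317 -0.2341  0.2251] jaw heading deg 45.3 tilt [-0.     0.001 -1.   ] grip 0.0527 F [ 0.1 -0.2  0.5]
mould_square [(0.85, [0.224, -0.3395, 0.0003]), (0.74, [0.4969, -0.2862, 0.004])]
mould_square_nose [(0.64, [0.1332, -0.2958, 0.0168])]
mould_square_grip [(0.96, [0.2698, -0.3546, 0.0138]), (0.88, [0.4628, -0.2523, 0.013])]
mould_gourd [(0.73, [0.4387, -0.3813, 0.0031])]
mould_gourd_nose []
mould_gourd_grip [(0.74, [0.4118, -0.3465, 0.0126])]
mould_round [(0.59, [0.6463, -0.0753, -0.0004])]
mould_round_nose [(0.71, [0.4589, -0.654, -0.0034])]
mould_round_grip [(0.95, [0.6012, -0.0742, 0.0125])]
mould_square [(0.97, [0.496, -0.2857, 0.0014]), (0.66, [0.2265, -0.3351, 0.0001])]
mould_square_nose [(0.86, [0.1353, -0.2988, 0.0231]), (0.75, [0.5643, -0.3525, 0.0177])]
mould_square_grip [(0.91, [0.2695, -0.3559, 0.0115]), (0.63, [0.4663, -0.2498, 0.0136])]
mould_gourd [(0.65, [0.4405, -0.377, -0.0013])]
mould_gourd_nose [(0.88, [0.4964, -0.4637, 0.0186])]
mould_gourd_grip [(0.98, [0.4175, -0.3443, 0.0077]), (0.6, [0.6316, -0.1447, 0.035])]
```

View pics/w9.png

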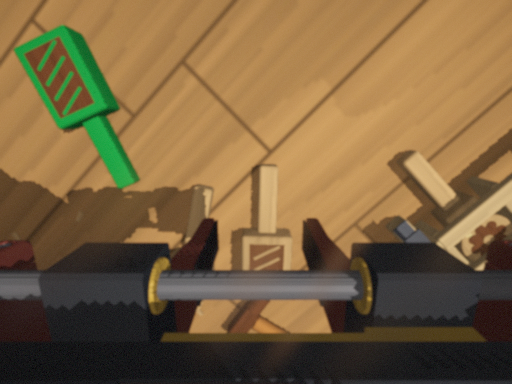

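View pics/s9c.png

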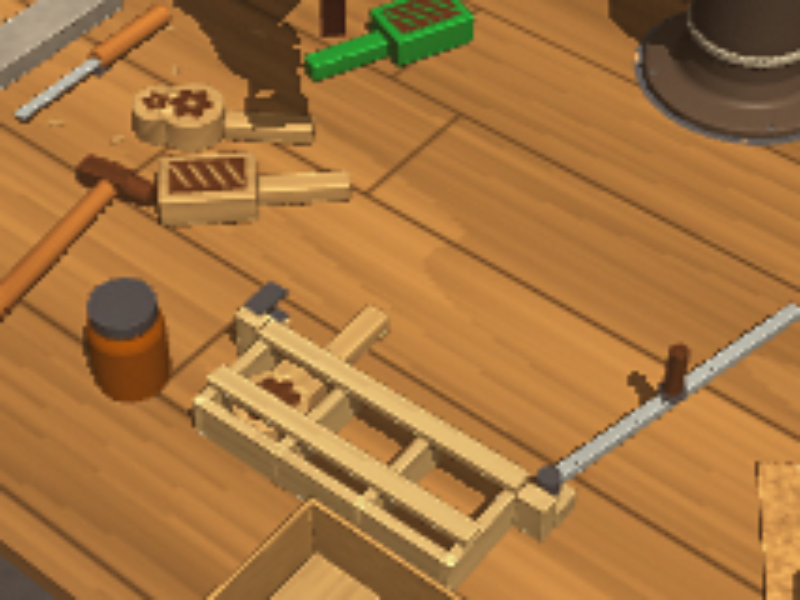

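```bash
python3 - <<'E'
from h import *
P=np.load('P9.npy'); handle(P,(.497,-.286),np.radians(-46))
try: handle(P,(.439,-.380),np.radians(-56))
except Exception as e: print(e)
E
```

```text
n 1076 org [ 0.4971 -0.2859] head -0.8051 -46.1 end -0.0964 w 0.0244
grip30 [ 0.4763 -0.2643] jaw heading 43.9
n 764 org [ 0.4307 -0.3854] head -1.1496 -65.9 end -0.0956 w 0.0199
grip30 [ 0.4185 -0.358 ] jaw heading 24.099999999999994
```

apply_moves(moves=[[2,-1.5,-5,-0.02],[4.45,-3,-10,-0.02],[4.45,-3,-15,-0.02],[4.45,-3,-20,-0.02],[4.45,-3,-22.1,-0.02]])

```text
time: 25.28
tool_pos: [0.474, -0.264, 0.0016]
eef_rot: [-0.002, 0.39, 0.921, 0.0]
wrist_force: [-0.3, -0.2, -0.7]
grip_width: 0.0526
```

apply_moves(moves=[[0,0,0,0],[0,0,0,0],[0,0,0,0],[0,0,0,0],[0,0,0,0]], hand=-1)

```text
time: 25.9
tool_pos: [0.476, -0.265, 0.0054]
eef_rot: [0.001, 0.39, 0.921, -0.0]
wrist_force: [-0.9, 0.3, 7.3]
grip_width: 0.0263
```

apply_moves(moves=[[-2,2,0.4,0],[-5,5,0.4,0.1],[-7.5,9,0.4,0.26],[-7.5,14,0.4,0.44],[-7.5,19,0.4,0.62]])

```text
time: 26.52
tool_pos: [0.4001, -0.074, 0.0089]
eef_rot: [0.0, 0.088, 0.996, -0.0]
wrist_force: [1.4, 1.2, -1.8]
grip_width: 0.0256
```

apply_moves(moves=[[0,5,0,0.1],[0,9,0,0.21],[3,9,0,0.21],[6.5,9,0,0.21],[6.5,9,0,0.21]])

```text
time: 27.15
tool_pos: [0.4679, 0.0155, 0.0088]
eef_rot: [0.001, -0.014, 1.0, 0.0]
wrist_force: [0.3, -0.2, -1.3]
grip_width: 0.0259
```

```bash
cat >>h.py <<'E'
def rk(p):
    d=np.array(p[:2])-[.6452,.0182]; c,s=np.cos(.0178),np.sin(.0178); return np.round([d[0]*c+d[1]*s,-d[0]*s+d[1]*c],4)
E
python3 - <<'E'
from h import *
s=st(); print(rk(s['tool_pos'])); c=shot('scene','s10.png'); moulds(c,['square'])
for e in('','_nose','_grip'):
  for d in robot.place_of('mould_square'+e,c): print(e,rk(d['point']))
cv2.imwrite('pics/s10c.png',cv2.resize(cv2.imread('pics/s10.png')[130:290,150:363],(800,600)))
E
```

```text
t 27.15 tcp [0.4679 0.0155 0.0088] jaw heading deg 91.6 tilt [ 0.002  0.001 -1.   ] grip 0.0259 F [ 0.3 -0.2 -1.3]
[-0.1774  0.0004]
mould_square [(0.69, [0.2286, -0.3338, -0.0015]), (0.68, [0.4971, 0.3855, 0.0166])]
mould_square_nose [(0.92, [0.6, 0.0177, 0.0237]), (0.71, [0.1337, -0.2997, 0.0183])]
mould_square_grip [(0.74, [0.4528, 0.0165, 0.0152]), (0.62, [0.2671, -0.3564, 0.014])]
 [-0.4228 -0.3445]
 [-0.1415  0.3699]
 [-1.487e-01 -1.000e-04]
_nose [-0.0452  0.0003]
_nose [-0.5171 -0.3087]
_grip [-0.1924  0.0017]
_grip [-0.3847 -0.3678]
```

View pics/s10c.png

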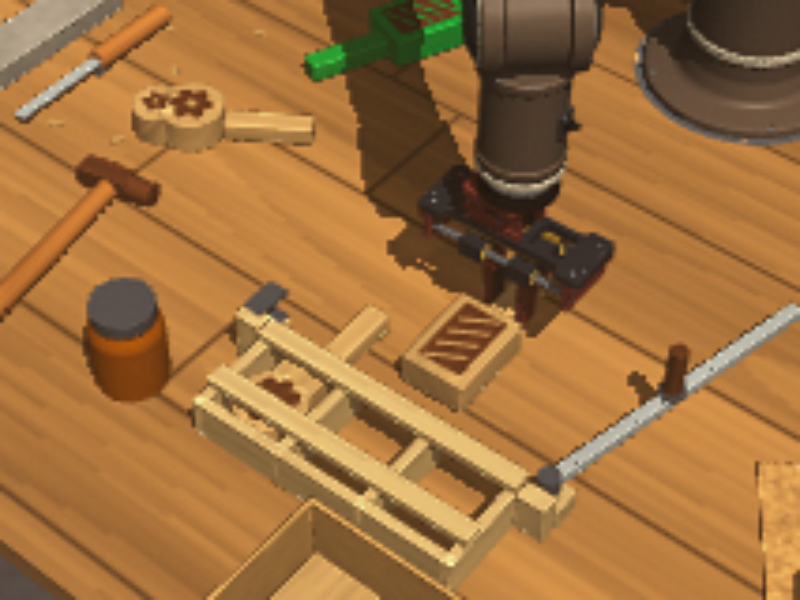

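apply_moves(moves=[[1.5,0,-0.3,-0.01],[3.5,0.1,-0.3,-0.01],[5.5,0.1,-0.3,-0.01],[7,0.1,-0.3,-0.01],[8.5,0.1,-0.3,-0.01]])

```text
time: 28.12
tool_pos: [0.5514, 0.0162, 0.0055]
eef_rot: [-0.0, -0.01, 1.0, 0.0]
wrist_force: [-0.3, 0.2, -0.3]
grip_width: 0.0258
```

```bash
python3 - <<'E'
from h import *
s=st(); print(rk(s['tool_pos'])); print(s['torque'])
E
```

```text
t 28.12 tcp [0.5514 0.0162 0.0055] jaw heading deg 91.1 tilt [-0.  0. -1.] grip 0.0258 F [-0.3  0.2 -0.3]
[-0.0938 -0.0003]
[0.11088091 0.04625563 0.00117838]
```

apply_moves(moves=[[1.5,0,0,0],[3,0.1,0,0],[4.5,0.1,0,0],[5.8,0.1,0,0],[6.4,0.1,0,0]])

```text
time: 28.75
tool_pos: [0.6153, 0.0172, 0.0055]
eef_rot: [0.0, -0.009, 1.0, 0.0]
wrist_force: [-1.4, -0.7, 1.1]
grip_width: 0.0259
```

apply_moves(moves=[[0.2,0,0,0],[0.4,0,0,0],[0.4,0,0,0]])

```text
time: 29.12
tool_pos: [0.6169, 0.0173, 0.0055]
eef_rot: [-0.001, -0.01, 1.0, -0.0]
wrist_force: [-4.9, 0.3, 3.3]
grip_width: 0.026
```

```bash
python3 - <<'E'
from h import *
s=st(); print(rk(s['tool_pos']))
E
```

```text
t 29.12 tcp [0.6169 0.0173 0.0055] jaw heading deg 91.1 tilt [-0.003 -0.    -1.   ] grip 0.026 F [-4.9  0.3  3.3]
[-0.0283 -0.0004]
```

apply_moves(moves=[[0,0,0,0],[0,0,0,0],[0,0,0,0],[0,0,4,0],[0,0,9,0]], hand=0.2)

```text
time: 29.75
tool_pos: [0.6178, 0.0172, 0.0957]
eef_rot: [-0.001, -0.01, 1.0, 0.0]
wrist_force: [1.0, -1.0, 0.3]
grip_width: 0.0529
```

apply_moves(moves=[[-2,2,4,0],[-5,6,6,0],[-9,10,6,0],[-13.9,13.5,6,0],[-13.9,13.5,6,0]], hand=-1)

```text
time: 30.38
tool_pos: [0.4764, 0.1552, 0.1564]
eef_rot: [0.0, -0.013, 1.0, -0.0]
wrist_force: [0.7, 0.8, -0.6]
grip_width: 0.0062
```

```bash
python3 - <<'E'
from h import *
s=st(); c=shot('scene','s11.png'); pl(c,'keeper_knob')
for k in('round','square'):
  for e in('','_nose','_grip'):
    print(k,e,[rk(d['point']) for d in robot.place_of('mould_'+k+e,c)[:2]])
cv2.imwrite('pics/s11c.png',cv2.resize(cv2.imread('pics/s11.png')[130:290,150:363],(800,600)))
E
```

```text
t 30.38 tcp [0.4764 0.1552 0.1564] jaw heading deg 91.5 tilt [ 0.001 -0.001 -1.   ] grip 0.0062 F [ 0.7  0.8 -0.6]
keeper_knob [(0.91, [0.4796, 0.2015, 0.0811])]
round  [array([ 0.0028, -0.0921])]
round _nose [array([ 0.0974, -0.0923])]
round _grip [array([-0.0489, -0.0946]), array([-0.2311, -0.36  ])]
square  [array([-0.4231, -0.3462]), array([-0.0005, -0.0019])]
square _nose [array([0.1003, 0.0003]), array([-0.1395,  0.37  ])]
square _grip [array([-0.0442, -0.0003]), array([-0.3814, -0.3668])]
```

View pics/s11c.png

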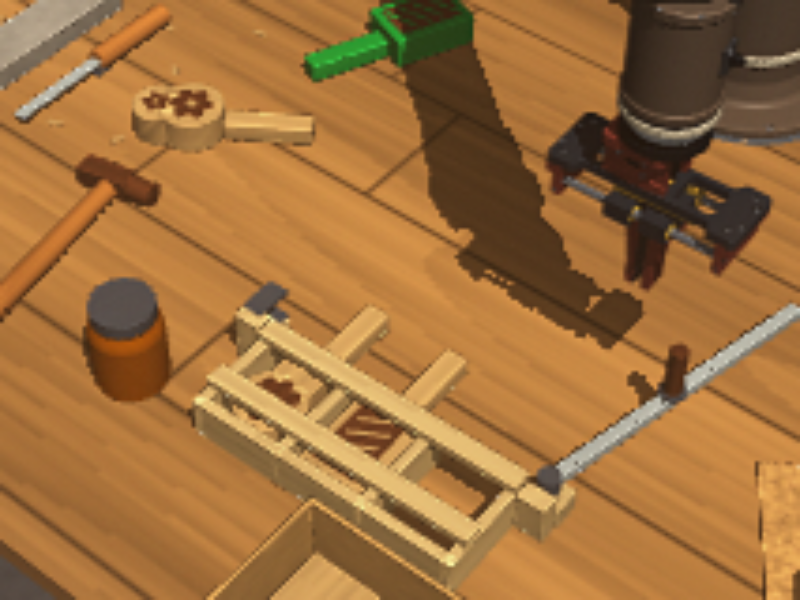

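apply_moves(moves=[[0.2,0.3,-5,0],[0.2,0.3,-8.5,0],[0.2,2,-8.5,0],[0.4,3,-8.5,0],[0.5,3.7,-8.5,0]])

```text
time: 31.4
tool_pos: [0.4854, 0.1907, 0.0721]
eef_rot: [0.001, -0.01, 1.0, 0.0]
wrist_force: [0.0, -1.8, 0.9]
grip_width: 0.0007
```

apply_moves(moves=[[0,0,0,0],[0,0,0,0],[0,-2,0,0],[0,-2,6,0],[0,-2,12,0]])

```text
time: 32.02
tool_pos: [0.4841, 0.1684, 0.1919]
eef_rot: [-0.001, -0.009, 1.0, -0.0]
wrist_force: [1.2, 0.4, 0.9]
grip_width: 0.0006
```

```bash
python3 - <<'E'
from h import *
s=st(); c=shot('scene','s12.png'); pl(c,'keeper_knob')
E
```

```text
t 32.02 tcp [0.4841 0.1684 0.1919] jaw heading deg 91.1 tilt [-0.002 -0.    -1.   ] grip 0.0006 F [1.2 0.4 0.9]
keeper_knob [(0.67, [0.4814, 0.2077, 0.0791])]
```

apply_moves(moves=[[0,0,-6,0],[0,0,-12,0],[0,1.5,-12,0],[0.1,2.6,-12,0],[0.2,3.1,-12,0]])

```text
time: 32.75
tool_pos: [0.4869, 0.2003, 0.0726]
eef_rot: [0.001, -0.01, 1.0, -0.001]
wrist_force: [-4.9, -12.6, 8.9]
grip_width: 0.0005
```

```bash
python3 - <<'E'
from h import *
s=st(); c=shot('scene','s13.png'); pl(c,'keeper_knob')
c=shot('side','d13.png'); pl(c,'keeper_knob')
E
```

```text
t 32.75 tcp [0.4869 0.2003 0.0726] jaw heading deg 91.1 tilt [ 0.001 -0.002 -1.   ] grip 0.0005 F [ -4.9 -12.6   8.9]
keeper_knob [(0.97, [0.4823, 0.2184, 0.0825]), (0.51, [0.5331, 0.417, 0.0003])]
keeper_knob [(0.66, [0.481, 0.2125, 0.0804]), (0.4, [0.4177, -0.3448, 0.0164])]
```

apply_moves(moves=[[0,-2,0,0],[0,-3,6,0],[-1,-5,12,0],[-3,-9,17,-0.1],[-5,-14,17,-0.28]], hand=0.3)

```text
time: 33.58
tool_pos: [0.4386, 0.0622, 0.2454]
eef_rot: [0.004, 0.13, 0.991, 0.001]
wrist_force: [1.2, -1.2, -0.0]
grip_width: 0.047
```

apply_moves(moves=[[-1,-6,0,-0.18],[-2,-12,0,-0.36],[-3,-18,0,-0.54],[-4,-24,0,-0.7],[-4,-30,0,-0.7]])

```text
time: 34.2
tool_pos: [0.3971, -0.2414, 0.2433]
eef_rot: [0.002, 0.463, 0.887, -0.001]
wrist_force: [1.1, -0.5, 1.0]
grip_width: 0.057
```

apply_moves(moves=[[0,-5,0,0],[0,-6,0,0],[0,-6,0,0],[0,-6,0,0]])

```text
time: 34.7
tool_pos: [0.3974, -0.2979, 0.2414]
eef_rot: [0.001, 0.461, 0.887, 0.0]
wrist_force: [-0.1, -0.1, -0.2]
grip_width: 0.0572
```

```bash
python3 - <<'E'
from h import *
st(); c=wc(); save(c,'w14.png'); moulds(c,['gourd']); P=cloud(c)
handle(P,(.440,-.379),np.radians(-56))
E
```

```text
t 34.7 tcp [ 0.3974 -0.2979  0.2414] jaw heading deg 35.1 tilt [ 0.001 -0.    -1.   ] grip 0.0572 F [-0.1 -0.1 -0.2]
mould_gourd [(0.95, [0.4395, -0.3824, 0.0034]), (0.52, [0.6326, -0.1458, 0.0364])]
mould_gourd_nose []
mould_gourd_grip [(0.69, [0.4146, -0.346, 0.0105])]
n 936 org [ 0.4398 -0.3791] head -0.9926 -56.9 end -0.0931 w 0.0242
grip30 [ 0.4234 -0.354 ] jaw heading 33.1
```

View pics/w14.png

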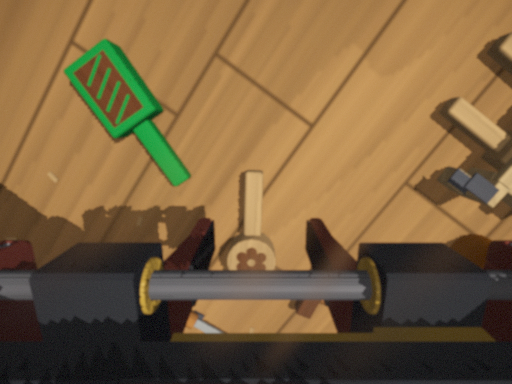

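apply_moves(moves=[[1.5,-3,-5,-0.035],[2.6,-5.6,-10,-0.035],[2.6,-5.6,-15.5,-0.035],[2.6,-5.6,-21,-0.035],[2.6,-5.6,-23.6,-0.035]])

```text
time: 35.52
tool_pos: [0.4214, -0.3542, 0.0017]
eef_rot: [-0.002, 0.477, 0.879, 0.001]
wrist_force: [-0.5, -1.2, 1.4]
grip_width: 0.0572
```

apply_moves(moves=[[0,0,0,0],[0,0,0,0],[0,0,0,0],[0,0,0,0],[0,0,0,0]], hand=-1)

```text
time: 36.15
tool_pos: [0.423, -0.3559, 0.0055]
eef_rot: [0.001, 0.478, 0.879, -0.0]
wrist_force: [-0.7, 1.5, 6.6]
grip_width: 0.0258
```

```bash
python3 - <<'E'
from h import *
st()
E
```

```text
t 36.15 tcp [ 0.423  -0.3559  0.0055] jaw heading deg 32.9 tilt [ 0.001 -0.001 -1.   ] grip 0.0258 F [-0.7  1.5  6.6]
```

apply_moves(moves=[[-0.5,2,0.4,0],[-1.5,7,0.4,0.12],[-2,12.5,0.4,0.28],[-2,18,0.4,0.44],[-2,23.5,0.4,0.6]])

```text
time: 36.78
tool_pos: [0.4021, -0.1195, 0.0088]
eef_rot: [0.0, 0.194, 0.981, -0.0]
wrist_force: [0.6, -0.1, -3.1]
grip_width: 0.0258
```

apply_moves(moves=[[0,6,0,0.16],[0,12,0,0.32],[0,18,0,0.414],[0,22.9,0,0.414],[2,22.9,0,0.414]])

```text
time: 37.4
tool_pos: [0.4215, 0.1129, 0.009]
eef_rot: [0.0, -0.013, 1.0, 0.001]
wrist_force: [0.6, -1.5, -2.6]
grip_width: 0.0259
```

```bash
python3 - <<'E'
from h import *
s=st(); print(rk(s['tool_pos'])); c=shot('scene','s15.png')
for e in('','_nose','_grip'): print([rk(d['point']) for d in robot.place_of('mould_gourd'+e,c)[:2]])
cv2.imwrite('pics/s15c.png',cv2.resize(cv2.imread('pics/s15.png')[130:290,190:403],(800,600)))
E
```

```text
t 37.4 tcp [0.4215 0.1129 0.009 ] jaw heading deg 91.5 tilt [ 0.     0.002 -1.   ] grip 0.0259 F [ 0.6 -1.5 -2.6]
[-0.222   0.0987]
[array([-0.1867,  0.1031]), array([-0.3232,  0.4089])]
[array([-0.087 ,  0.1009]), array([-0.043 ,  0.0023])]
[array([-0.2324,  0.0963]), array([-0.3234,  0.4051])]
```

View pics/s15c.png

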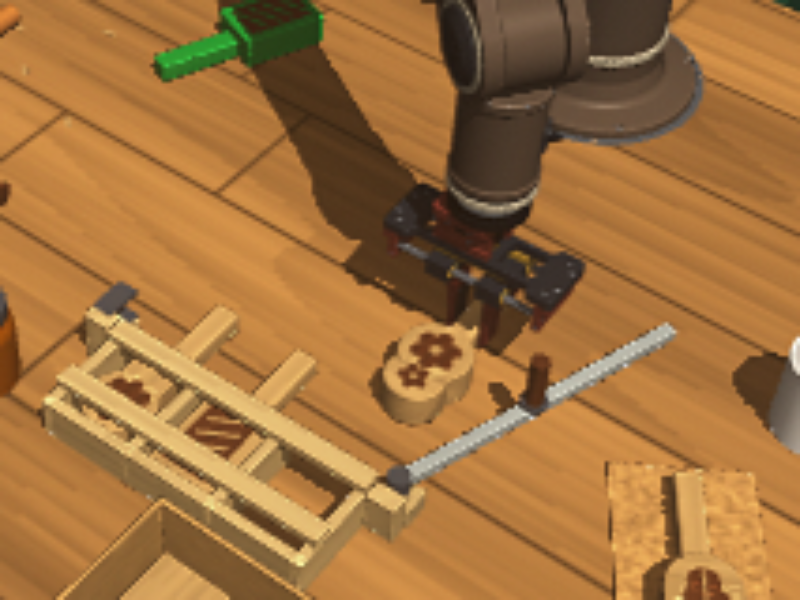

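apply_moves(moves=[[0,-0.2,0,-0.005],[0,-0.2,0,-0.005],[2,-0.2,0,-0.005],[4,-0.1,0,-0.005],[5.5,-0.1,-0.3,-0.005]])

```text
time: 38.22
tool_pos: [0.4784, 0.1069, 0.0057]
eef_rot: [0.0, -0.006, 1.0, 0.0]
wrist_force: [-0.4, -0.8, -0.6]
grip_width: 0.026
```

apply_moves(moves=[[0,0,0,0],[0,0,0,0]])

```text
time: 38.48
tool_pos: [0.4773, 0.1072, 0.0057]
eef_rot: [0.0, -0.007, 1.0, 0.0]
wrist_force: [1.7, 0.5, -0.0]
grip_width: 0.0257
```

```bash
python3 - <<'E'
from h import *
s=st(); print(rk(s['tool_pos'])); c=shot('scene','s16.png')
for e in('','_nose','_grip'): print([rk(d['point']) for d in robot.place_of('mould_gourd'+e,c)[:2]])
E
```

```text
t 38.48 tcp [0.4773 0.1072 0.0057] jaw heading deg 90.8 tilt [ 0.  0. -1.] grip 0.0257 F [ 1.7  0.5 -0. ]
[-0.1663  0.092 ]
[array([-0.1346,  0.0933]), array([-0.1749,  0.0903])]
[array([-0.0341,  0.0929])]
[array([-0.3216,  0.4079])]
```

Aligned; push in.

apply_moves(moves=[[1.5,0,0,0],[3,0.05,0,0.003],[4.5,0.1,0,0.003],[6,0.1,0,0.003],[7,0.1,0,0.003]])

```text
time: 39.3
tool_pos: [0.5486, 0.1083, 0.0055]
eef_rot: [-0.0, -0.008, 1.0, 0.0]
wrist_force: [-3.7, -0.5, 1.5]
grip_width: 0.0257
```

apply_moves(moves=[[1.5,0,0,0],[3,0.05,0,0],[4.5,0.1,0,0],[6,0.1,0,0],[6.6,0.1,0,0]])

```text
time: 39.92
tool_pos: [0.613, 0.109, 0.0055]
eef_rot: [-0.001, -0.008, 1.0, -0.0]
wrist_force: [-16.5, -1.8, 14.4]
grip_width: 0.0262
```

```bash
python3 - <<'E'
from h import *
s=st(); print(rk(s['tool_pos']))
E
```

```text
t 39.92 tcp [0.613  0.109  0.0055] jaw heading deg 90.9 tilt [-0.003 -0.001 -1.   ] grip 0.0262 F [-16.5  -1.8  14.4]
[-0.0306  0.0914]
```

apply_moves(moves=[[0,0,0,0],[0,0,0,0],[0,0,0,0],[0,0,4,0],[0,0,9,0]], hand=0.2)

```text
time: 40.55
tool_pos: [0.6128, 0.109, 0.0958]
eef_rot: [-0.001, -0.008, 1.0, -0.0]
wrist_force: [0.2, 0.3, -0.3]
grip_width: 0.0526
```

apply_moves(moves=[[-3,-1,5,0],[-8,-2,8,0],[-13,-2,8,0],[-13,-2,8,0],[-13,-2,8,0]])

```text
time: 41.18
tool_pos: [0.4845, 0.0889, 0.1761]
eef_rot: [0.001, -0.008, 1.0, -0.0]
wrist_force: [1.4, -0.9, 0.7]
grip_width: 0.0527
```

```bash
cat > chk.py <<'E'
from h import *
import sys
s=st()
for cam in('scene','side'):
  c=shot(cam,cam+sys.argv[1]+'.png'); pl(c,'keeper_knob')
  for k in('round','square','gourd'):
    print(cam,k,[[(round(d['p'],2),rk(d['point']).tolist()) for d in robot.place_of('mould_'+k+e,c) if -.15<rk(d['point'])[0]<.15][:1] for e in('','_nose','_grip')])
  pl(c,'mould_cured','mould_cured_nose')
E
python3 chk.py 17
python3 - <<'E'
import cv2
a=cv2.imread('pics/scene17.png')
cv2.imwrite('pics/s17c.png',cv2.resize(a[190:330,190:403],(800,526)))
E
```

```text
t 41.17 tcp [0.4845 0.0889 0.1761] jaw heading deg 90.9 tilt [ 0.002 -0.    -1.   ] grip 0.0527 F [ 1.4 -0.9  0.7]
keeper_knob [(0.92, [0.485, 0.2186, 0.0805]), (0.71, [0.7472, 0.1137, 0.0197])]
scene round [[(0.84, [0.003, -0.0932])], [(0.85, [0.0986, -0.0968])], [(0.57, [-0.0466, -0.0919])]]
scene square [[(0.82, [-0.0011, 0.0008])], [(0.85, [0.1011, 0.0049])], [(0.65, [-0.0435, -0.0008])]]
scene gourd [[(0.58, [-0.0005, 0.093])], [(0.89, [0.1006, 0.093])], [(0.85, [-0.0447, 0.0868])]]
mould_cured [(0.7, [0.6494, -0.073, -0.0027]), (0.62, [0.5346, 0.4106, 0.0059])]
mould_cured_nose [(0.87, [0.614, 0.4711, 0.0239])]
keeper_knob [(0.61, [0.485, 0.2148, 0.0807])]
side round [[(0.53, [0.0012, -0.0914])], [], [(0.66, [-0.0426, -0.0934])]]
side square [[(0.49, [-0.003, 0.0005])], [(0.67, [0.0989, -0.0019])], [(0.53, [-0.0435, -0.0043])]]
side gourd [[], [(0.64, [0.0986, 0.0895])], [(0.45, [-0.0435, 0.0895])]]
mould_cured [(0.79, [0.5312, 0.4107, 0.0039])]
mould_cured_nose [(0.78, [0.6171, 0.4685, 0.0192]), (0.54, [0.3125, 0.4206, 0.0048])]
```

View pics/s17c.png

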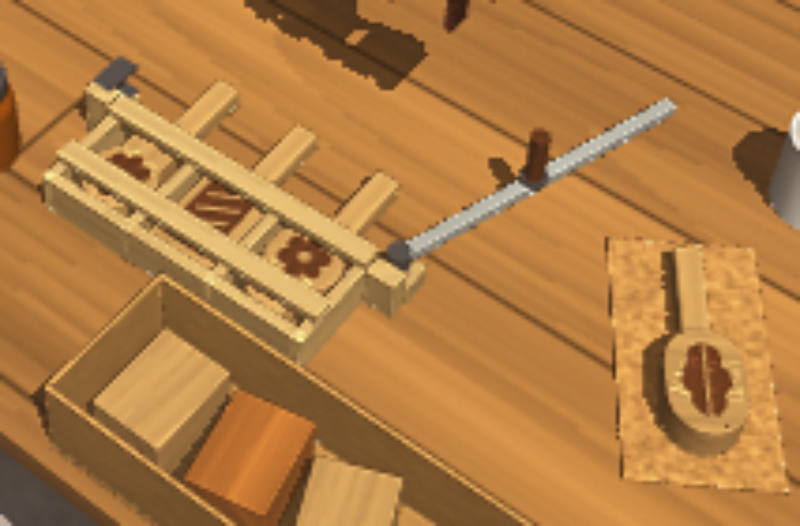

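apply_moves(moves=[[0,6,0,0],[0.1,12,0,0],[0.1,12.8,0,0],[0.1,12.8,-5,0],[0.1,12.8,-9,0]])

```text
time: 43.1
tool_pos: [0.4847, 0.2162, 0.0842]
eef_rot: [0.0, -0.008, 1.0, -0.0]
wrist_force: [1.1, -1.2, -0.2]
grip_width: 0.0526
```

apply_moves(moves=[[0,0,-2.4,0],[0,0,-2.4,0],[0,0,-2.4,0],[0,0,-2.4,0],[0,0,-2.4,0]], hand=-1)

```text
time: 43.72
tool_pos: [0.4853, 0.2175, 0.0629]
eef_rot: [0.001, -0.008, 1.0, 0.0]
wrist_force: [-1.1, -0.4, 6.2]
grip_width: 0.0173
```

apply_moves(moves=[[0,0,0,0],[0,0,0,0],[0,0,0,0]])

```text
time: 44.1
tool_pos: [0.4853, 0.2175, 0.0629]
eef_rot: [0.001, -0.008, 1.0, 0.0]
wrist_force: [-0.8, -0.6, 6.6]
grip_width: 0.0173
```

apply_moves(moves=[[-0.7,-2.5,0,0],[-0.8,-5.5,0,0],[-0.3,-8.5,0,0],[0.8,-11.2,0,0],[2.4,-13.8,0,0]])

```text
time: 44.72
tool_pos: [0.5091, 0.0795, 0.0629]
eef_rot: [0.001, -0.009, 1.0, 0.0]
wrist_force: [2.3, 5.6, 2.0]
grip_width: 0.0175
```

apply_moves(moves=[[2.1,-2.1,0,0],[4.6,-3.8,0,0],[7.3,-5,0,0],[9.5,-5.5,0,0],[11,-5.7,0,0]])

```text
time: 45.35
tool_pos: [0.6198, 0.0229, 0.063]
eef_rot: [0.001, -0.008, 1.0, 0.0]
wrist_force: [-2.4, 3.1, 8.2]
grip_width: 0.0177
```

apply_moves(moves=[[0.5,0,0,0],[1,0,0,0],[1.2,0,0,0],[1.4,0,0,0],[1.4,0,0,0]])

```text
time: 45.98
tool_pos: [0.6332, 0.0226, 0.0631]
eef_rot: [0.001, -0.008, 1.0, 0.0]
wrist_force: [-1.0, 0.9, 6.4]
grip_width: 0.018
```

```bash
python3 chk.py 18
python3 - <<'E'
import cv2
a=cv2.imread('pics/side18.png')
cv2.imwrite('pics/d18c.png',cv2.resize(a[120:280,200:413],(800,600)))
E
```

```text
t 45.98 tcp [0.6332 0.0226 0.0631] jaw heading deg 91.0 tilt [ 0.002  0.    -1.   ] grip 0.018 F [-1.   0.9  6.4]
keeper_knob [(0.74, [0.601, -0.076, 0.0132]), (0.62, [0.6307, 0.0199, 0.0807])]
scene round [[(0.7, [0.0009, -0.0911])], [(0.55, [0.0998, -0.0939])], [(0.83, [-0.046, -0.095])]]
scene square [[(0.79, [-0.0006, -0.0031])], [(0.73, [0.1032, 0.0008])], [(0.7, [-0.0454, 0.0002])]]
scene gourd [[(0.95, [0.0005, 0.0937])], [(0.95, [0.1026, 0.0907])], [(0.91, [-0.0402, 0.0879])]]
mould_cured [(0.6, [0.5366, 0.4077, 0.0094]), (0.29, [0.6469, -0.0744, -0.0028])]
mould_cured_nose [(0.67, [0.6108, 0.4678, 0.0251])]
keeper_knob [(0.57, [0.6304, 0.0171, 0.0787])]
side round [[(0.71, [0.1006, -0.0938])], [(0.71, [0.1, -0.0949])], [(0.57, [-0.0431, -0.0953])]]
side square [[(0.74, [-0.0003, -0.0048])], [(0.6, [0.1018, -0.0028])], [(0.5, [-0.0437, -0.005])]]
side gourd [[(0.41, [-0.0006, 0.0002])], [(0.63, [0.0984, 0.0905])], [(0.68, [-0.0431, 0.0866])]]
mould_cured [(0.82, [0.5288, 0.4132, 0.0035])]
mould_cured_nose [(0.8, [0.6169, 0.4652, 0.0238]), (0.31, [0.3098, 0.4193, 0.0055])]
```

View pics/d18c.png

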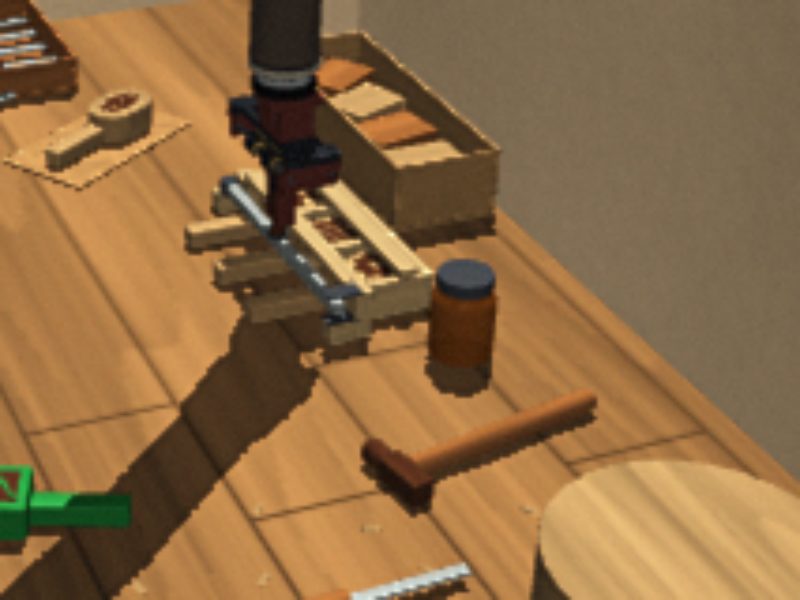

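apply_moves(moves=[[0.2,0,0,0],[0.4,0,0,0],[0.4,0,0,0]])

```text
time: 47.65
tool_pos: [0.6334, 0.0227, 0.0629]
eef_rot: [-0.003, -0.008, 1.0, -0.001]
wrist_force: [-15.6, -0.7, 16.9]
grip_width: 0.0174
```

apply_moves(moves=[[0,0,0,0],[0,0,0,0],[0,0,0,0],[0,0,4,0],[0,0,9,0]], hand=0.2)

```text
time: 48.28
tool_pos: [0.6359, 0.022, 0.1515]
eef_rot: [-0.001, -0.008, 1.0, 0.0]
wrist_force: [0.1, 0.6, 0.8]
grip_width: 0.0527
```

apply_moves(moves=[[-3,-1,5,0],[-8,-2,9,0],[-13,-2,9,0],[-18,-2,9,0],[-18,-2,9,0]])

```text
time: 48.9
tool_pos: [0.4539, 0.0016, 0.2418]
eef_rot: [-0.0, -0.008, 1.0, -0.002]
wrist_force: [0.9, -0.5, 0.6]
grip_width: 0.0528
```

```bash
python3 chk.py 19
python3 - <<'E'
from h import *
c=robot.camera('scene'); P=cloud(c)
a=cv2.imread('pics/scene19.png')
cv2.imwrite('pics/s19c.png',cv2.resize(a[190:310,190:350],(800,600)))
d=P[...,:2]-[.6452,.0182]; co,s=np.cos(.0178),np.sin(.0178); X=d[...,0]*co+d[...,1]*s; Y=-d[...,0]*s+d[...,1]*co
m=(abs(P[...,2]-.043)<.004)&(X>-.06)&(X<-.002)&(Y>-.15)&(Y<.15)
ys=[];xs=[]
for y in np.arange(-.14,.14,.01):
    k=m&(abs(Y-y)<.005)
    if k.sum()>3: ys.append(y); xs.append(np.median(X[k]))
p=np.polyfit(ys,xs,1); print('bar slope',p, np.round(xs,3))
E
```

```text
t 48.9 tcp [0.4539 0.0016 0.2418] jaw heading deg 90.9 tilt [-0.001 -0.004 -1.   ] grip 0.0528 F [ 0.9 -0.5  0.6]
keeper_knob [(0.79, [0.6294, 0.0246, 0.0806])]
scene round [[(0.71, [0.0002, -0.0899])], [(0.65, [0.1027, -0.093])], [(0.59, [-0.0481, -0.0903])]]
scene square [[(0.94, [-0.0022, 0.0021])], [(0.83, [0.1023, 0.0015])], [(0.65, [-0.0446, -0.0011])]]
scene gourd [[(0.79, [0.0013, 0.0925])], [(0.57, [0.101, 0.0891])], [(0.91, [-0.0395, 0.0873])]]
mould_cured [(0.83, [0.5322, 0.4116, 0.0066])]
mould_cured_nose [(0.87, [0.6173, 0.4701, 0.0224]), (0.57, [0.6502, -0.0721, -0.0022])]
keeper_knob [(0.7, [0.7469, -0.0694, 0.0161]), (0.6, [0.6282, 0.0167, 0.081])]
side round [[(0.7, [0.0409, -0.3999])], [(0.64, [0.0992, -0.0904])], [(0.7, [-0.0453, -0.0967])]]
side square [[(0.47, [0.0004, 0.0002])], [(0.46, [0.0997, -0.0023])], [(0.56, [-0.0456, -0.0019])]]
side gourd [[(0.59, [0.0028, 0.0916])], [(0.76, [0.0993, 0.0899])], [(0.57, [-0.0438, 0.0883])]]
mould_cured [(0.73, [0.3524, 0.5279, 0.0018]), (0.57, [0.5302, 0.4089, 0.0052])]
mould_cured_nose [(0.71, [0.6187, 0.4665, 0.0197]), (0.49, [0.353, 0.5295, -0.0017])]
bar slope [ 0.00152566 -0.01445623] [-0.016 -0.015 -0.014 -0.015 -0.011 -0.016 -0.012 -0.015 -0.014 -0.015
 -0.015 -0.016 -0.015 -0.012 -0.02  -0.013 -0.014 -0.013 -0.014 -0.013
 -0.013 -0.013 -0.016 -0.016 -0.015 -0.016 -0.014 -0.013]
```

View pics/s19c.png

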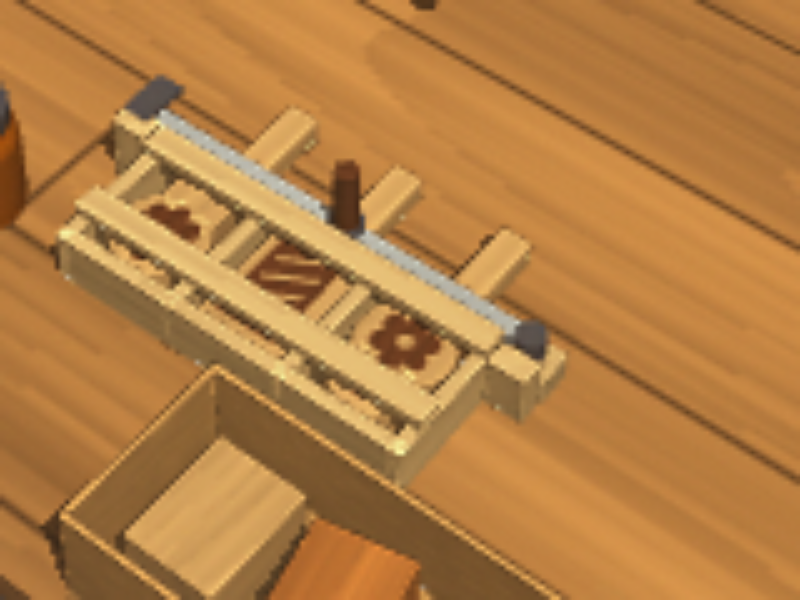

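```bash
python3 -c "
from h import *
print(robot.sign_off())"
```

```text
the job is handed in; nothing more can be done
None
```

The rack is changed over and the job is handed in, at about 49 s on the robot's clock. `sign_off()` gave no verdict, so the results below are my own last camera checks.

**What I did:**
- I swung the keeper bar open, first to about 1.8 rad and later to its stop near 1.9 rad.
- I drew the cured mould out and laid it on the mat.
- I slid the round, wooden square and gourd moulds into the right, middle and left lanes, each pushed until the wrist force showed the back stop.
- I swung the bar shut until it met its hard stop, then released it and moved the arm clear.

**Last checks:**

| Item | Reading | Required |
|---|---|---|
| Noses of the three moulds | 0.099–0.103 m into the rack | 0.088–0.106 m |
| Keeper bar | about 0.002 rad from closed | below 0.04 rad |
| Cured mould shoulder | within about 6 mm of the mat centre | 50 mm along, 40 mm across |
| Cured mould direction | within a few degrees of the mat's length | 0.35 rad |

**Disagreements:** The networks gave some stray detections: the green look-alike read as `mould_square`, and one side-camera "round" origin well outside the rack. The pictures and the other camera contradicted these, so I set them aside.

I did not measure the bystanders again at the end. No move came near them, and the mallet, jar, mug and green look-alike looked unmoved in the later pictures.

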